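# Check two spanners with the contamination monitor

## Task

Lay the spanner with the orange tape flat in the white tray beside the blue-taped one already lying there: parallel and level with it, about a finger's width between them, open jaws pointing the same way, set down rather than dropped, and without shifting the blue one. Then lift the contamination monitor out of its dock by the grip and bring it over the lead bricks without knocking them, to hover level and lengthwise above the pair with its window covering both whole spanners, about a centimetre above them and never touching the spanners or the tray. Finish while still holding it there in the air, not putting it down, and leave everything else on the desk where it stands.

Things in the scene. Friction and masses are not known exactly. Their poses are not given: they have to be found in the camera images.
- spanner_a: Combination spanner with blue tape, bright steel, 140 mm long, loose, already lying flat in the tray: leave it. Origin: centre of its underside; x points along it to the open jaw, z up. Shank 11 mm wide, its sides from 1 to 7 mm above the underside; jaw 28 mm wide and ring 21 mm wide, both 8 mm thick. 90 g.
- spanner_b: The spanner to move, same make but with orange tape; starts flat on the yellow mat, turned any way. Same size, origin and axes as spanner_a: x to the open jaw, z up. Its balance point is 13 mm ahead of the origin towards the jaw; it can be pinched across the shank at the origin or there.
- spanner_a_jaw (a point): Tip of the open jaw of the blue-taped spanner, on its centre line, 4 mm above its underside, 69 mm ahead of its origin.
- spanner_b_jaw (a point): The same point on the orange-taped spanner.
- spanner_a_ring (a point): Far tip of the ring end of the blue-taped spanner, on its centre line, 4 mm above its underside, 70 mm behind its origin.
- spanner_b_ring (a point): The same point on the orange-taped spanner.
- monitor: Hand-held contamination monitor, blue-grey, about 0.7 kg, loose, standing in its dock (20 mm above the desk), window down. Origin: centre of its underside, x along its length towards the display, z up. Flat head 200 mm long (x), 130 mm wide (y), 44 mm high; above it a bow handle along x with a display pod at the front whose top is 125 mm above the underside.
- monitor_grip (a point): Centre of the monitor's black rubber grip bar, 105 mm above its underside, 7 mm behind the centre of mass, which lies 36 mm above the underside. The bar is 26 mm wide across y and 22 mm high, runs along x, and is free from 50 mm behind to 45 mm ahead of this point, with 61 mm of clear height under it.
- monitor_window (a point): Centre of the thin detector window in the underside of the monitor (same point as its origin). The copper-coloured window is 176 mm long along the monitor's x and 112 mm wide along y, and is the lowest face.
- tray: White counting tray, fixed, 280 mm along its x, 240 mm along its y, walls 3 mm; its floor 3 mm and its rim 10 mm above the desk. Origin: centre of its underside, at desk level.
- bricks_left: Low wall of three grey lead bricks along the +y side of the tray, fixed: 300 mm along x, 50 mm thick, 75 mm high. Origin: centre of its underside. It turns with the tray, its near face 15 mm from the tray.
- bricks_right: The same wall on the -y side of the tray.
- dock: Black charging dock of the monitor, fixed, 240 x 170 mm, x along its length. Origin: centre of its underside, at desk level. The monitor rests on two ledges 20 mm up, loosely between lips that rise 10 mm above the ledges: lift it straight up. It may be at the robot's left or right.
- mat: Yellow mat for used tools, fixed, 210 x 210 mm, 3 mm thick. Origin: centre of its underside. It lies on the other side from the dock.
- radio: Bystander: hand-held two-way radio standing upright, black and red, 58 x 34 mm, 110 mm high plus an aerial to 185 mm. Origin: centre of its underside.
- mug: Bystander: blue mug, 80 mm across, 92 mm high. Origin: centre of its underside.
- jar: Bystander: clear jar with red lid, 60 mm across, 75 mm high. Origin: centre of its underside.
- tape: Bystander: roll of yellow tape lying flat, 76 mm across, 20 mm high. Origin: centre of its underside.
- dosimeter: Bystander: orange pocket dosimeter lying flat, 78 x 48 x 18 mm. Origin: centre of its underside.
- torch: Bystander: black torch lying down, 140 mm long, 34 mm thick. Origin: below its middle, on the desk.
Not all that is in view belongs to the job. What is shaped like the spanner_a but green is not meant.

How it is judged (in metres and radians):
On the way:
1. the orange-taped spanner lies flat and released in the tray beside the blue-taped one, parallel and level, jaws the same way (angle between the x axis of spanner_b and the x axis of spanner_a, either way round below 0.17 rad and x of spanner_b_jaw in the frame of spanner_a above 0.03 m and x of spanner_b in the frame of spanner_a between -0.015 and 0.015 m and (y of spanner_b in the frame of spanner_a between 0.03 and 0.06 m or y of spanner_b in the frame of spanner_a between -0.06 and -0.03 m) and angle between spanner_b's own z axis and vertical below 0.1 rad and z of spanner_b in the frame of tray between -0.002 and 0.006 m and x of spanner_b in the frame of tray between -0.13 and 0.13 m and y of spanner_b in the frame of tray between -0.11 and 0.11 m and linear speed of spanner_b below 0.02 m/s and contact force between the fingers and spanner_b below 0.1 N), for 0.3 s.
At the end, for the whole second after the job is handed in: Orange spanner still, flat in tray: parallel to blue (0.17 rad), jaws alike, level (15 mm), axes 30-60 mm apart; blue moved under 15 mm. Monitor held still, level (0.1 rad), along them (0.17 rad), spanner tips within 88 x 52 mm of its centre, 4-20 mm above their tops, touching only the fingers (all of step 1 and contact force between each of the fingers, monitor and spanner_a below 0.1 N and x of spanner_a_jaw in the frame of monitor between -0.088 and 0.088 m and y of spanner_a_jaw in the frame of monitor between -0.052 and 0.052 m and x of spanner_a_ring in the frame of monitor between -0.088 and 0.088 m and y of spanner_a_ring in the frame of monitor between -0.052 and 0.052 m and z of monitor_window in the frame of spanner_a between 0.012 and 0.028 m and x of spanner_b_jaw in the frame of monitor between -0.088 and 0.088 m and y of spanner_b_jaw in the frame of monitor between -0.052 and 0.052 m and x of spanner_b_ring in the frame of monitor between -0.088 and 0.088 m and y of spanner_b_ring in the frame of monitor between -0.052 and 0.052 m and z of monitor_window in the frame of spanner_b between 0.012 and 0.028 m and angle between the x axis of monitor and the x axis of spanner_a, either way round below 0.17 rad and angle between monitor's own z axis and vertical below 0.1 rad and linear speed of monitor below 0.02 m/s and contact force between the fingers and monitor above 1 N and contact force between monitor and spanner_b below 0.1 N and contact force between monitor and tray below 0.1 N and contact force between monitor and dock below 0.1 N and contact force between monitor and mat below 0.1 N and contact force between monitor and bricks_left below 0.1 N and contact force between monitor and bricks_right below 0.1 N and distance of spanner_a from where it was at the start of the episode below 0.015 m); the arm keeps its last pose, push and grip.
It fails at once if the monitor touches a spanner or the tray (contact force between monitor and spanner_a above 0.3 N or contact force between monitor and spanner_b above 0.3 N or contact force between monitor and tray above 0.3 N).
It fails at once if the monitor or the carried spanner knocks the lead bricks (contact force between any of monitor, spanner_b and bricks_left above 2 N or contact force between any of monitor, spanner_b and bricks_right above 2 N).
It fails at once if the orange-taped spanner is dropped or thrown: it moves freely, not held, at over 0.4 m/s (contact force between the fingers and spanner_b below 0.05 N and linear speed of spanner_b above 0.4 m/s).
It fails at once if the blue-taped spanner is shifted more than 15 mm (distance of spanner_a from where it was at the start of the episode above 0.015 m).
It fails at once if another thing on the desk is moved more than 30 mm (distance of any of radio, mug, jar, tape, dosimeter, torch from where it was at the start of the episode above 0.03 m).
It also fails if it takes over 69 s, if anything falls off the work surface, if the arm or the gripper's body presses on something with over 40 N, if the wrist force passes 120 N, or if a joint passes its speed limit or range.

## Robot

A 6-joint arm with a two-finger parallel gripper is mounted at the origin on the work surface. World frame = base frame: x ahead of the robot, y to its left, z up, the work surface at z = 0. Lengths are in mm, angles in rad, forces in N, time in s.
With the tool pointing down it reaches from about 350 to 775 mm from the base axis. Payload 7.3 kg.
Tool frame: the origin (TCP) lies midway between the tips of the shut fingers; the grasp point (between the pads) lies 19 mm behind it; x points along the fingers, z is the direction in which the jaws open and shut, and the axes are right-handed (so a half turn about x gives the same grasp; the last joint's range is limited). The gripper opens to 92 mm and grips with 3 to 60 N. Pads are 19 mm wide; open, the fingers measure 130 mm over their backs; the gripper's body (75 mm by 190 mm) begins 47 mm behind the grasp point.
Start: joints at [-1.425, 0.342, 1.524, -0, 1.275, -0.146], TCP at [151.052, -502.82, 226.741] pointing down, gripper open.
Joint ranges: [-2.53, 2.53], [-0.77, 2.02], [0.04, 2.7], [-1, 4.14], [0.28, 2.66], [-3.11, 3.11]. Speed limits (rad/s): [2.57, 2.57, 3.14, 3.14, 3.14, 3.14].

## Interface

Orientations are given as [roll, pitch, yaw] about the fixed x, y, z axes, in that order (R = Rz(yaw) Ry(pitch) Rx(roll)).
In Python, from plant import monitor, optics, close_job gives the robot as it stands.
- The arm moves only by the tool send_rows, never from a script. Its argument "commands" is a list that holds one entry, the list of rows, each a list of 5 numbers: the shift along the tool's x, y, z in m, then the turn about the tool's x in degrees, then the finger opening in m, from 0 to 0.0918. A call has 1 to 10 rows; each row shifts and turns the pose as measured when the row begins, along the tool's axes as they then stand; what a row does not reach is not made up. A row lasts 1/12 s, in which the tool goes at most 41.7 mm and 7.16 degrees, less where a joint would pass 70% of its speed; a pose out of reach is approached as far as the arm can. A call with a gripper value outside its range is refused whole. The fingers move at their own pace and stop on an object; the grip force is fixed at half the most. Time passes only in rows, so rows that do not move let the fingers close. It gives the time, the measured TCP pose, the force and the opening at its end, in the units of the state.
- monitor.get_obs(): the state, without advancing time (a new reading comes with each control period).
- optics.capture(name): name is "side" or "top"; returns a dict with "color" (400x640x3 uint8, blue, green, red), "camera_matrix" (3x3 intrinsics, pixels), "k1" (the pictures are not rectified: a ray, as slopes to the right and down, at radius r is drawn at 1 + k1 r^2 times it, then the intrinsics apply), "camera_from_world" (4x4, takes a point from world to camera coordinates). Camera axes: x right, y down, z forward; pixel columns grow to the right and rows downward; lengths in mm; the calibration is good to about 2 mm. A picture is of the moment at which its call begins. There is no depth.
- close_job(): hands the job in, once; it reports no verdict.
The state is a dict: "time": time; "joint_positions": joint angles; "dq": joint speeds; "tau": joint torques, N m; "tool_pos": TCP position; "tcp_rot": TCP orientation; "contact_force": force on the tool from outside, world axes, zero at the start; "moment": the same for the moment, N m; "grip_width": finger opening in mm.
Only numpy, scipy, OpenCV 4.12 (cv2) and the standard library are available. Lean on these libraries where they do the work, as an engineer would, in place of code of your own. Each camera call takes 0.05 s, during which the arm holds its last target.

## Working session

There is one attempt and no reset: what is moved stays moved. The work goes in short steps, Python scripts to look and compute and a tool call to move; the robot and the scene stay as the last step left them, time stands still between calls to the robot, and variables do not carry over. Pictures are saved under pics/ and viewed, and the job is handed in when it is done.

Besides the shell and the picture viewer there is one more tool, called after "Emit:" as name([rows], argument=value, ...), one row to a line, values as JSON. send_rows: Moves the arm, as the interface text tells. Its arguments: {"type":"object","properties":{"commands":{"type":"array","items":{"type":"array","items":{"type":"array","items":{"type":"number"}}}}},"required":["commands"]}

```bash
ls; mkdir -p pics; python3 - <<'E'
from plant import monitor, optics
import cv2,json,numpy as np
print(monitor.get_obs())
for n in("side","top"):
    d=optics.capture(n); cv2.imwrite(f"pics/{n}0.png",d["color"]); print(n,d["camera_matrix"],d["k1"],d["camera_from_world"])
    np.savez(f"{n}0.npz",**d)
E
```

```text
pics
{'time': 0.0, 'joint_positions': array([-1.42502098e+00,  3.42683548e-01,  1.52501147e+00,  2.23987536e-05,
        1.27538879e+00, -1.45988279e-01]), 'dq': array([ 0.00026962, -0.00209072,  0.00070802, -0.00278663, -0.0016995 ,
        0.00052439]), 'tau': array([-1.53935867e-03, -4.31251645e+01, -2.44219530e+01,  7.17326417e-02,
        5.61624987e-02, -1.17650461e-04]), 'tool_pos': array([ 150.98685784, -502.4013246 ,  226.0672277 ]), 'tcp_rot': array([2.9812415 , 1.56930502, 1.70220226]), 'contact_force': array([0.49570143, 0.2033738 , 0.02729811]), 'moment': array([ 0.00318271, -0.05177335, -0.01551754]), 'grip_width': 91.84472114406988}
side [[380.18047417   0.         315.86352247]
 [  0.         380.18047417 198.48908033]
 [  0.           0.           1.        ]] -0.07164283688830544 [[-9.71990959e-01 -2.34371554e-01 -1.74227105e-02  5.14282338e+02]
 [-1.54770911e-01  6.94130075e-01 -7.03014512e-01  1.52492502e+02]
 [ 1.76860231e-01 -6.80627221e-01 -7.10962056e-01  9.25270434e+02]
 [ 0.00000000e+00  0.00000000e+00  0.00000000e+00  1.00000000e+00]]
top [[462.48124392   0.         326.54246622]
 [  0.         462.48124392 201.84547688]
 [  0.           0.           1.        ]] -0.12731096065493885 [[ 1.74991887e-02 -9.99699594e-01  1.71609944e-02 -3.10405138e+01]
 [-9.94949278e-01 -1.91076506e-02 -9.85435571e-02  5.03083725e+02]
 [ 9.88418603e-02 -1.53498867e-02 -9.94984757e-01  1.54339812e+03]
 [ 0.00000000e+00  0.00000000e+00  0.00000000e+00  1.00000000e+00]]
```

View pics/top0.png

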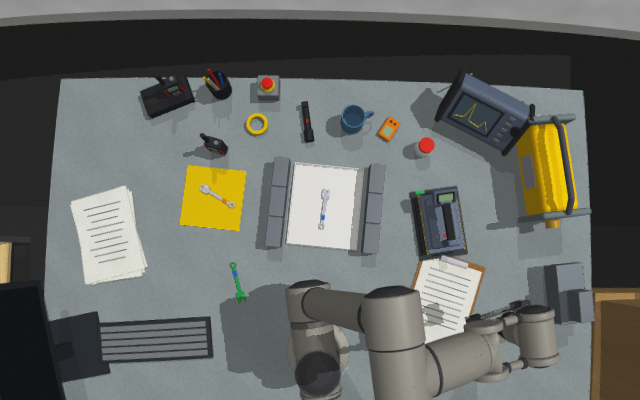

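View pics/side0.png

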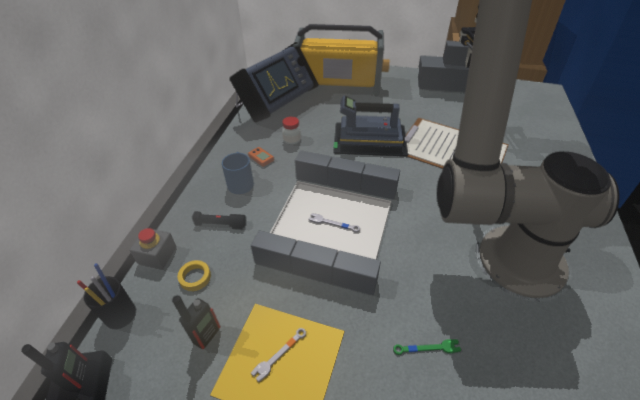

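The top picture shows the mat on the left (212,198), the tray at (325,206), the dock and monitor on the right (440,222), and the arm clear of all three. I'll enlarge crops of these areas.

```bash
cat > h.py <<'E'
import numpy as np, cv2
from scipy.spatial.transform import Rotation as R
def load(f): return dict(np.load(f))
def p2w(d,uv,z):
    uv=np.atleast_2d(np.array(uv,float)); K=d["camera_matrix"]; T=d["camera_from_world"]
    n=cv2.undistortPoints(uv[:,None],K,np.array([float(d["k1"]),0,0,0]))[:,0]
    r=np.c_[n,np.ones(len(n))]@T[:3,:3]; c=-T[:3,:3].T@T[:3,3]
    z=np.broadcast_to(z,len(uv)); return c+r*((z-c[2])/r[:,2])[:,None]
def w2p(d,P):
    T=d["camera_from_world"]; P=np.atleast_2d(np.array(P,float))
    return cv2.projectPoints(P,cv2.Rodrigues(T[:3,:3])[0],T[:3,3],d["camera_matrix"],np.array([float(d["k1"]),0,0,0]))[0][:,0]
def crop(d,x0,y0,x1,y1,s,f):
    c=cv2.resize(d["color"][y0:y1,x0:x1],None,fx=s,fy=s,interpolation=cv2.INTER_CUBIC)
    for x in range((x0+9)//10*10,x1,10): cv2.line(c,((x-x0)*s+s//2,0),((x-x0)*s+s//2,5 if x%50 else 14),(0,0,255),1); (x%20==0) and cv2.putText(c,str(x),((x-x0)*s-8,24),0,.35,(0,0,255))
    for y in range((y0+9)//10*10,y1,10): cv2.line(c,(0,(y-y0)*s+s//2),(5 if y%50 else 14,(y-y0)*s+s//2),(0,0,255),1); (y%20==0) and cv2.putText(c,str(y),(8,(y-y0)*s+4),0,.35,(0,0,255))
    cv2.imwrite(f,c)
E
python3 - <<'E'
from h import *
t=load("top0.npz"); s=load("side0.npz")
crop(t,175,160,255,235,8,"pics/tB.png"); crop(t,280,155,370,255,6,"pics/tA.png"); crop(t,400,170,490,270,6,"pics/tM.png")
crop(s,230,310,340,395,7,"pics/sB.png"); crop(s,265,180,400,250,5,"pics/sA.png"); crop(s,320,80,420,160,7,"pics/sM.png")
E
```

```text
(no output)
```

View pics/tB.png

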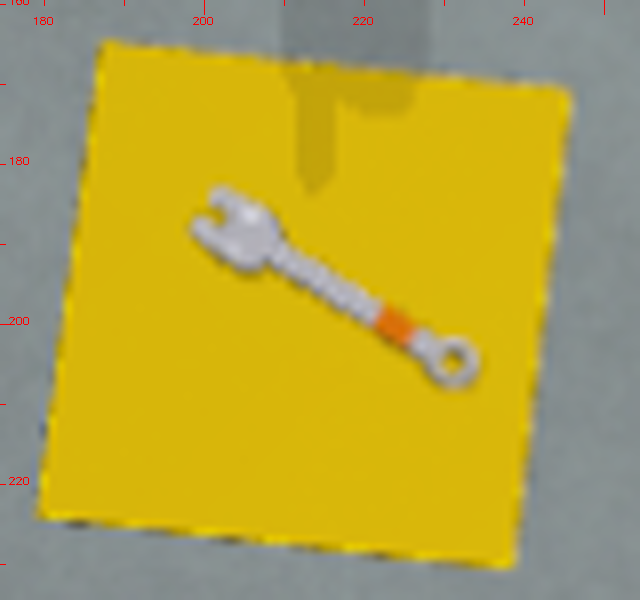

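View pics/tA.png

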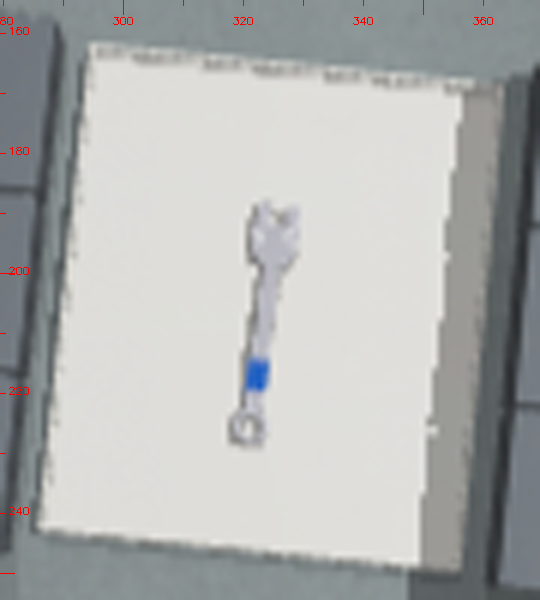

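View pics/tM.png

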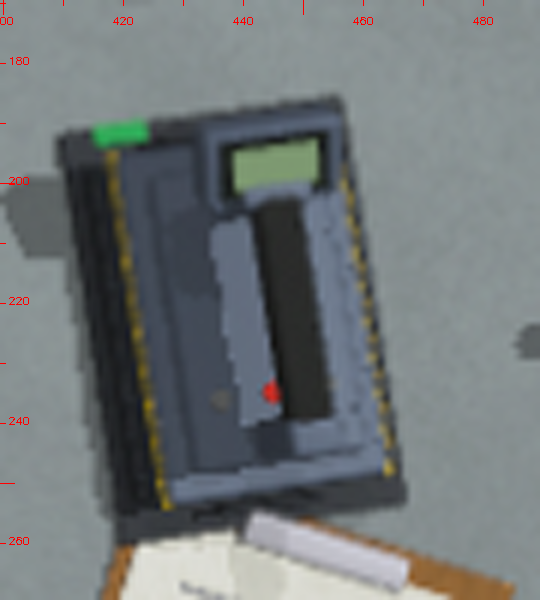

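View pics/sB.png

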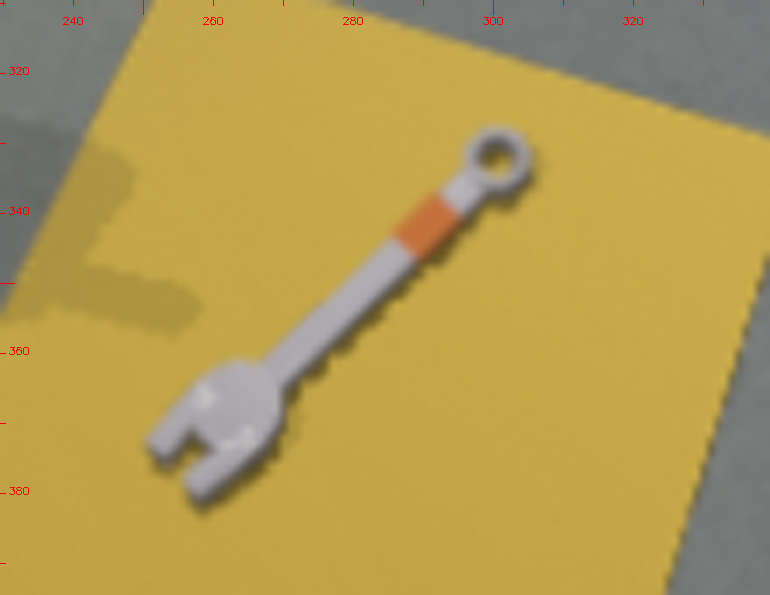

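View pics/sA.png

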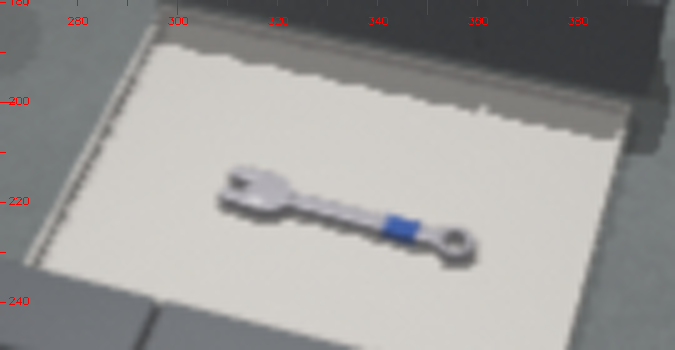

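View pics/sM.png

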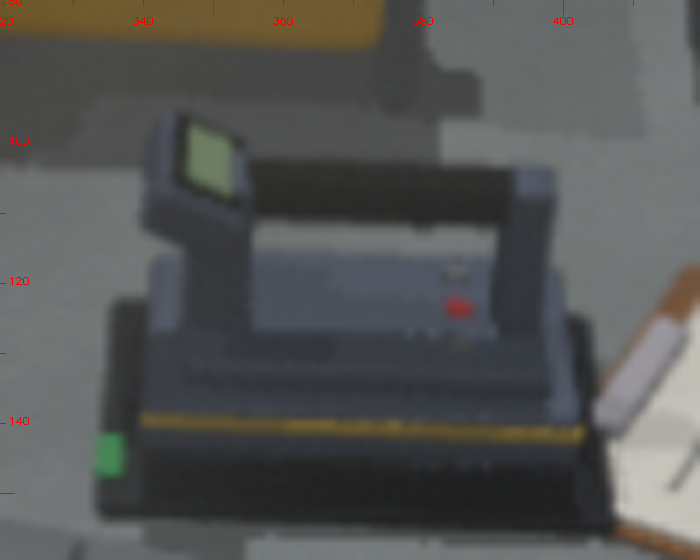

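The orange spanner's jaw is at top (200,185) and its ring at (234,206). The blue one's jaw is at (326,189) and its ring at (320,229). The monitor's bar is centred near (448,221), with the display towards +x. Next I'll work these out in world coordinates.

```bash
python3 - <<'E'
from h import *
np.set_printoptions(precision=1,suppress=True)
t=load("top0.npz"); s=load("side0.npz")
for n,z,a,b in (("B top",7,t,[(200.1,185.5),(233.75,206.4)]),("B side",7,s,[(254.1,377.8),(303.8,328.5)]),("A top",7,t,[(325.8,188.8),(320,228.8)]),("A side",7,s,[(309.7,216.1),(359.7,229.7)])):
    p=p2w(a,b,z); d=p[0]-p[1]; print(n,p[:,:2].ravel(),"len",np.hypot(*d[:2]),"yaw",np.degrees(np.arctan2(d[1],d[0])),"mid",p.mean(0))
# tray rim outer corners top crop
f=lambda x0,y0,sc,L:[(x0+x/sc-.5,y0+y/sc-.5) for x,y in L]
p=p2w(t,f(280,155,6,[(88,42),(503,80),(462,570),(35,530)]),10); print("tray",p[:,:2],p.mean(0),[np.linalg.norm(p[i]-p[i-1]) for i in range(4)],np.degrees(np.arctan2(*(p[0]-p[3])[1::-1])))
p=p2w(t,f(175,160,8,[(103,40),(573,90),(515,570),(38,518)]),3); print("mat",p[:,:2],p.mean(0),[np.linalg.norm(p[i]-p[i-1]) for i in range(4)])
# bar
p=p2w(t,f(400,170,6,[(258,205),(303,200),(332,415),(287,420)]),136);print("bar top",p[:,:2],p.mean(0))
d=(p[0]+p[1]-p[2]-p[3])/2;print(np.hypot(*d[:2]),np.degrees(np.arctan2(d[1],d[0])))
p=p2w(s,f(320,80,7,[(250,158),(512,165),(512,222),(250,215)]),[136,136,114,114]);print("bar side",p[:,:2])
p=p2w(s,f(320,80,7,[(250,187),(512,193)]),125);print("bar side mid",p,p.mean(0));d=p[0]-p[1];print(np.hypot(*d[:2]),np.degrees(np.arctan2(d[1],d[0])))
p=p2w(t,f(400,170,6,[(58,132),(340,95),(407,503),(118,548)]),0);print("dock z0",p[:,:2],p.mean(0),[np.linalg.norm(p[i]-p[i-1]) for i in range(4)],np.degrees(np.arctan2(*(p[0]-p[3])[1::-1])))
p=p2w(t,f(400,170,6,[(345,180),(390,472),(168,508),(111,152)]),30);print("lines",p[:,:2],p.mean(0))
# bricks top corner rough
for n,L in (("bricksL",[(277,157),(290,160),(276,250),(264,245)]),("bricksR",[(372,163),(385,165),(375,254),(361,252)])):
    p=p2w(t,L,75);print(n,p[:,:2],p.mean(0))
for n,uv,z in (("radio",(214,145),55),("mug",(352,119),92),("jar",(426,146),75),("doc",(389,128),18),("torch",(306,120),30),("tape",(257,124),20)): print(n,p2w(t,uv,z)[0])
E
```

```text
B top [553.8 416.5 483.5 296.2] len 139.2834213031102 yaw 59.70397279025809 mid [518.7 356.4   7. ]
B side [553.  418.4 484.3 295.4] len 140.90505983412194 yaw 60.81302034296116 mid [518.6 356.9   7. ]
A top [550.4 -18.7 412.5  -1.4] len 138.9699963338333 yaw -7.176160068756475 mid [481.5 -10.1   7. ]
A side [551.2 -20.8 411.5  -3. ] len 140.86240471863943 yaw -7.270428932186309 mid [481.3 -11.9   7. ]
tray [[ 643.    92.3]
 [ 625.7 -147.2]
 [ 344.2 -126.7]
 [ 362.5  115.5]] [493.9 -16.6  10. ] [np.float64(281.4353420681934), np.float64(240.15050652689547), np.float64(282.2457170885622), np.float64(242.88920221365092)] -4.723645694746196
mat [[627.5 466.3]
 [608.8 258.6]
 [400.5 276.3]
 [418.3 484.8]] [513.8 371.5   3. ] [np.float64(210.00918008641463), np.float64(208.57574460033803), np.float64(208.9661951432723), np.float64(209.18866250803586)]
bar top [[ 493.8 -390. ]
 [ 497.  -414.5]
 [ 382.9 -429.5]
 [ 380.  -405.1]] [ 438.4 -409.8  136. ]
114.93679648958697 7.5291165096630435
bar side [[ 497.6 -410.3]
 [ 381.5 -430. ]
 [ 377.8 -418.1]
 [ 494.4 -398.2]]
bar side mid [[ 495.9 -403.9  125. ]
 [ 379.7 -424.5  125. ]] [ 437.8 -414.2  125. ]
118.07177685852771 10.061037381233044
dock z0 [[ 547.7 -309. ]
 [ 573.1 -476.4]
 [ 335.7 -514.4]
 [ 308.3 -344.3]] [ 441.2 -411.     0. ] [np.float64(242.0139802734456), np.float64(169.29467186055575), np.float64(240.34632043210127), np.float64(172.2601504935347)] 8.396345687937636
lines [[ 519.8 -469.7]
 [ 353.5 -494.7]
 [ 331.8 -366.3]
 [ 533.1 -333.6]] [ 434.6 -416.1   30. ]
bricksL [[644.9 145.9]
 [635.6 102.5]
 [338.1 140.6]
 [353.5 180.2]] [493.  142.3  75. ]
bricksR [[ 631.2 -169.8]
 [ 625.5 -213.3]
 [ 330.7 -182.1]
 [ 336.5 -136.2]] [ 481.  -175.4   75. ]
radio [686.7 363.1  55. ]
mug [ 775.2 -100.5   92. ]
jar [ 693.7 -352.1   75. ]
doc [ 767.4 -235.3   18. ]
torch [785.7  54.2  30. ]
tape [771.2 224.5  20. ]
```

The measurements agree across both cameras to about 2 mm, and the lengths match the spec (139–141 mm, 240×170, 280×240). The right bricks' near face is about 135 mm from the tray's centre line. The gripper body hangs at about brick height when it sets a spanner down, so I'll place orange on blue's −y side, 37 mm from it. I'll write a row planner next.

```bash
cat > plan.py <<'E'
from h import *
from plant import monitor
np.set_printoptions(precision=4,suppress=True)
def state():
    o=monitor.get_obs(); Rm=R.from_euler("xyz",o["tcp_rot"]).as_matrix()
    return o,Rm
def plan(target,yaw=None,n=None,vmax=0.038,amax=6.5):
    """yaw: wanted world heading (deg) of tool y (mod 180)"""
    o,Rm=state(); p=o["tool_pos"]
    y0=np.degrees(np.arctan2(Rm[1,1],Rm[0,1]))
    print("t %.2f tcp"%o["time"],p.round(1),"tilt x",Rm[:,0].round(4),"yaw_y %.2f"%y0,"q",o["joint_positions"].round(2),"F",o["contact_force"].round(1),"w %.1f"%o["grip_width"])
    if target is None: return
    dy=0 if yaw is None else (yaw-y0+90)%180-90
    # turn about tool x (down) by +a => world yaw -a
    a=-dy*np.sign(-Rm[2,0])
    d=np.array(target)-p; N=max(int(np.ceil(max(np.linalg.norm(d)/1000/vmax,abs(a)/amax))),1)
    if n: N=max(N,n)
    print("dist",d.round(1),"turn tool",round(a,2),"rows",N)
    Rc=R.from_matrix(Rm); rows=[]
    for i in range(N):
        s=Rc.inv().apply(d/1000/N); rows.append(s.round(4).tolist()+[round(a/N,2)]); Rc=Rc*R.from_euler("x",a/N,degrees=True)
    for r in rows: print(r)
E
python3 - <<'E'
from plan import *
o,Rm=state(); print(Rm)
plan((480,-250,260),None)
E
```

```text
[[-0.0002  0.9577  0.2877]
 [ 0.0014  0.2877 -0.9577]
 [-1.      0.0002 -0.0014]]
t 0.10 tcp [ 151.  -502.4  226.1] tilt x [-0.0002  0.0014 -1.    ] yaw_y 16.72 q [-1.42  0.34  1.52  0.    1.28 -0.15] F [-0.9  0.2 -0.7] w 91.5
dist [329.  252.4  33.9] turn tool 0.0 rows 11
[-0.0031, 0.0352, -0.0134, np.float64(0.0)]
[-0.0031, 0.0352, -0.0134, np.float64(0.0)]
[-0.0031, 0.0352, -0.0134, np.float64(0.0)]
[-0.0031, 0.0352, -0.0134, np.float64(0.0)]
[-0.0031, 0.0352, -0.0134, np.float64(0.0)]
[-0.0031, 0.0352, -0.0134, np.float64(0.0)]
[-0.0031, 0.0352, -0.0134, np.float64(0.0)]
[-0.0031, 0.0352, -0.0134, np.float64(0.0)]
[-0.0031, 0.0352, -0.0134, np.float64(0.0)]
[-0.0031, 0.0352, -0.0134, np.float64(0.0)]
[-0.0031, 0.0352, -0.0134, np.float64(0.0)]
```

Emit:
send_rows([
  [[-0.003, 0.035, -0.0134, 0, 0.09], [-0.003, 0.035, -0.0134, 0, 0.09], [-0.003, 0.035, -0.0134, 0, 0.09], [-0.003, 0.035, -0.0134, 0, 0.09], [-0.003, 0.035, -0.0134, 0, 0.09], [-0.003, 0.035, -0.0134, 0, 0.09], [-0.003, 0.035, -0.0134, 0, 0.09], [-0.003, 0.035, -0.0134, 0, 0.09], [-0.003, 0.035, -0.0134, 0, 0.09], [-0.003, 0.035, -0.0134, 0, 0.09]],
])

```text
time: 0.93
tool_pos: [453.7, -267.7, 252.6]
tcp_rot: [-2.726, 1.561, 2.264]
contact_force: [0.6, -0.7, -0.6]
grip_width: 90.3
```

```bash
python3 - <<'E'
from plan import *
plan((525.4,368.3,220),60.2)
E
```

```text
t 0.93 tcp [ 453.7 -267.7  252.6] tilt x [-0.0063  0.0075 -1.    ] yaw_y 15.90 q [-0.68  0.33  1.47  0.    1.35  0.61] F [ 0.6 -0.7 -0.6] w 90.3
dist [ 71.7 636.  -32.6] turn tool -44.3 rows 17
[0.0022, 0.0143, -0.0348, np.float64(-2.61)]
[0.0022, 0.0159, -0.0341, np.float64(-2.61)]
[0.0022, 0.0174, -0.0334, np.float64(-2.61)]
[0.0022, 0.0189, -0.0325, np.float64(-2.61)]
[0.0022, 0.0204, -0.0316, np.float64(-2.61)]
[0.0022, 0.0218, -0.0307, np.float64(-2.61)]
[0.0022, 0.0232, -0.0297, np.float64(-2.61)]
[0.0022, 0.0245, -0.0286, np.float64(-2.61)]
[0.0022, 0.0258, -0.0274, np.float64(-2.61)]
[0.0022, 0.027, -0.0262, np.float64(-2.61)]
[0.0022, 0.0281, -0.025, np.float64(-2.61)]
[0.0022, 0.0293, -0.0237, np.float64(-2.61)]
[0.0022, 0.0303, -0.0223, np.float64(-2.61)]
[0.0022, 0.0313, -0.0209, np.float64(-2.61)]
[0.0022, 0.0322, -0.0195, np.float64(-2.61)]
[0.0022, 0.0331, -0.018, np.float64(-2.61)]
[0.0022, 0.0338, -0.0165, np.float64(-2.61)]
```

Emit:
send_rows([
  [[0.002, 0.0143, -0.0348, -2.6, 0.09], [0.002, 0.0159, -0.0341, -2.6, 0.09], [0.002, 0.0174, -0.0334, -2.6, 0.09], [0.002, 0.0189, -0.0325, -2.6, 0.09], [0.002, 0.0204, -0.0316, -2.6, 0.09], [0.002, 0.0218, -0.0307, -2.6, 0.09], [0.002, 0.0232, -0.0297, -2.6, 0.09], [0.002, 0.0245, -0.0286, -2.6, 0.09], [0.002, 0.0258, -0.0274, -2.6, 0.09], [0.002, 0.027, -0.0262, -2.6, 0.09]],
])

```text
time: 1.77
tool_pos: [495.9, 123.6, 230.9]
tcp_rot: [-3.019, 1.559, 2.445]
contact_force: [0.8, -0.5, 0.7]
grip_width: 90.1
```

```bash
python3 - <<'E'
from plan import *
plan((525.4,368.3,180),60.2)
E
```

```text
t 1.77 tcp [495.9 123.6 230.9] tilt x [-0.0094  0.0079 -0.9999] yaw_y 43.05 q [0.09 0.32 1.55 0.01 1.28 0.91] F [ 0.8 -0.5  0.7] w 90.1
dist [ 29.5 244.7 -50.9] turn tool -17.15 rows 7
[0.0075, 0.027, -0.0226, np.float64(-2.45)]
[0.0075, 0.0279, -0.0214, np.float64(-2.45)]
[0.0075, 0.0288, -0.0202, np.float64(-2.45)]
[0.0075, 0.0296, -0.0189, np.float64(-2.45)]
[0.0075, 0.0304, -0.0177, np.float64(-2.45)]
[0.0075, 0.0311, -0.0163, np.float64(-2.45)]
[0.0075, 0.0318, -0.015, np.float64(-2.45)]
```

Emit:
send_rows([
  [[0.0075, 0.027, -0.0226, -2.5, 0.06], [0.0075, 0.0279, -0.0214, -2.5, 0.06], [0.0075, 0.0288, -0.0202, -2.5, 0.06], [0.0075, 0.0296, -0.0189, -2.5, 0.06], [0.0075, 0.0304, -0.0177, -2.5, 0.06], [0.0075, 0.0311, -0.0163, -2.5, 0.06], [0.0075, 0.0318, -0.015, -2.5, 0.06], [0, 0, 0, 0, 0.06], [0, 0, 0, 0, 0.06]],
])

```text
time: 2.52
tool_pos: [518.2, 389.0, 171.8]
tcp_rot: [-2.99, 1.554, 2.806]
contact_force: [-0.1, -0.1, 0.4]
grip_width: 60.1
```

```bash
python3 - <<'E'
from plan import *
plan((525.4,368.3,60),60.2,n=6)
E
```

```text
t 2.52 tcp [518.2 389.  171.8] tilt x [-0.016   0.0056 -0.9999] yaw_y 62.10 q [0.52 0.62 1.22 0.01 1.31 1.  ] F [-0.1 -0.1  0.4] w 60.1
dist [   7.2  -20.7 -111.8] turn tool 1.9 rows 6
[0.0186, -0.0024, 0.003, np.float64(0.32)]
[0.0186, -0.0024, 0.003, np.float64(0.32)]
[0.0186, -0.0024, 0.003, np.float64(0.32)]
[0.0186, -0.0024, 0.003, np.float64(0.32)]
[0.0186, -0.0024, 0.003, np.float64(0.32)]
[0.0186, -0.0024, 0.003, np.float64(0.32)]
```

Emit:
send_rows([
  [[0.0186, -0.0024, 0.003, 0.3, 0.05], [0.0186, -0.0024, 0.003, 0.3, 0.05], [0.0186, -0.0024, 0.003, 0.3, 0.05], [0.0186, -0.0024, 0.003, 0.3, 0.05], [0.0186, -0.0024, 0.003, 0.3, 0.05], [0, 0, 0, 0, 0.05]],
])

```text
time: 3.02
tool_pos: [524.1, 368.1, 75.7]
tcp_rot: [-2.929, 1.554, 2.837]
contact_force: [-0.3, -0.5, -0.4]
grip_width: 50.3
```

```bash
python3 - <<'E'
from plan import *
from plant import optics
plan((525.4,368.3,30),60.2,n=4)
for n in("side","top"):
    d=optics.capture(n); np.savez(f"{n}1.npz",**d)
    crop(d,*((230,250,350,395,5) if n=="side" else (170,150,270,240,6)),f"pics/{n}1.png")
E
```

```text
t 3.02 tcp [524.1 368.1  75.7] tilt x [-0.016   0.005  -0.9999] yaw_y 60.37 q [0.49 0.7  1.36 0.01 1.1  1.  ] F [-0.3 -0.5 -0.4] w 50.3
dist [  1.3   0.2 -45.7] turn tool 0.17 rows 4
[0.0114, 0.0002, 0.0004, np.float64(0.04)]
[0.0114, 0.0002, 0.0004, np.float64(0.04)]
[0.0114, 0.0002, 0.0004, np.float64(0.04)]
[0.0114, 0.0002, 0.0004, np.float64(0.04)]
```

View pics/side1.png

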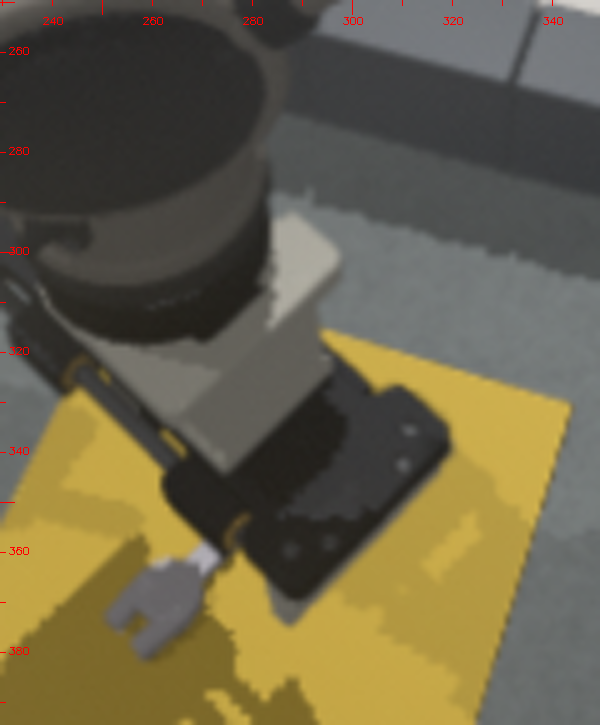

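View pics/top1.png

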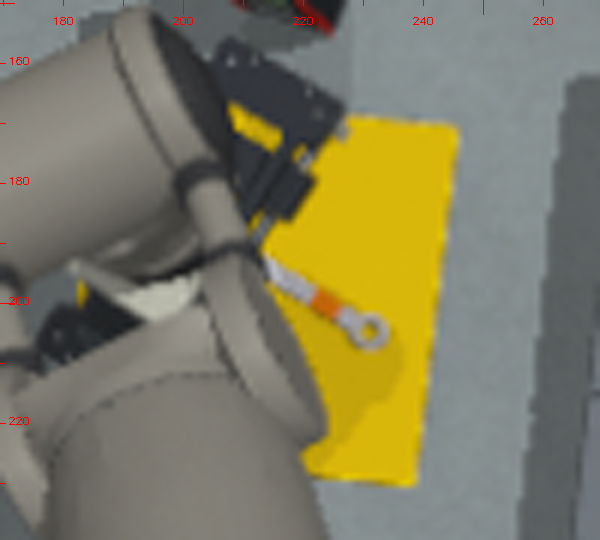

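Emit:
send_rows([
  [[0.012, 0.0003, 0.0005, 0, 0.05], [0.012, 0, 0.0003, 0, 0.05], [0.012, 0, 0.0002, 0, 0.05], [0.01, 0, 0, 0, 0.05], [0.006, 0, 0, 0, 0.05], [0, 0, 0, 0, 0.05]],
])

```text
time: 3.62
tool_pos: [529.0, 371.5, 27.6]
tcp_rot: [2.34, 1.558, 1.823]
contact_force: [-0.2, -0.4, -0.7]
grip_width: 50.4
```

```bash
python3 - <<'E'
from plan import *
plan((525.4,368.3,6.8),60.2,n=2)
E
```

```text
t 3.62 tcp [529.  371.5  27.6] tilt x [-0.0032  0.0124 -0.9999] yaw_y 60.40 q [0.49 0.76 1.39 0.01 0.99 1.  ] F [-0.2 -0.4 -0.7] w 50.4
dist [ -3.6  -3.2 -20.8] turn tool 0.2 rows 2
[0.0104, -0.0024, -0.0007, np.float64(0.1)]
[0.0104, -0.0024, -0.0007, np.float64(0.1)]
```

Emit:
send_rows([
  [[0.007, -0.002, -0.0006, 0, 0.05], [0.007, -0.002, -0.0006, 0, 0.05], [0.006, -0.001, -0.0003, 0, 0.05], [0.001, 0, 0, 0, 0.05], [0, 0, 0, 0, 0.05]],
])

```text
time: 4.03
tool_pos: [524.5, 368.0, 4.0]
tcp_rot: [2.386, 1.558, 1.87]
contact_force: [0.7, 0.5, 1.0]
grip_width: 50.1
```

```bash
python3 - <<'E'
from plan import *
plan((525.4,368.3,6.8),60.2,n=1)
E
```

```text
t 4.03 tcp [524.5 368.    4. ] tilt x [-0.0037  0.0121 -0.9999] yaw_y 60.43 q [0.49 0.78 1.42 0.02 0.94 0.99] F [0.7 0.5 1. ] w 50.1
dist [0.9 0.3 2.8] turn tool 0.23 rows 1
[-0.0028, 0.0007, 0.0006, np.float64(0.23)]
```

Emit:
send_rows([
  [[-0.003, 0.0005, 0.0004, 0, 0.05], [0, 0, 0, 0, 0.05]],
])

```text
time: 4.2
tool_pos: [525.2, 368.3, 7.3]
tcp_rot: [2.385, 1.558, 1.869]
contact_force: [-0.3, 1.0, 0.1]
grip_width: 49.9
```

```bash
python3 - <<'E'
from plan import *
plan((525.4,368.3,6.8),60.2,n=1)
plan((525.4,368.3,6.8),60.2,n=1)
E
```

```text
t 4.20 tcp [525.2 368.3   7.3] tilt x [-0.0037  0.0121 -0.9999] yaw_y 60.43 q [0.49 0.78 1.42 0.02 0.95 0.99] F [-0.3  1.   0.1] w 49.9
dist [ 0.2  0.  -0.5] turn tool 0.23 rows 1
[0.0005, 0.0001, 0.0002, np.float64(0.23)]
t 4.20 tcp [525.2 368.3   7.3] tilt x [-0.0037  0.0121 -0.9999] yaw_y 60.43 q [0.49 0.78 1.42 0.02 0.95 0.99] F [-0.3  1.   0.1] w 49.9
dist [ 0.2  0.  -0.5] turn tool 0.23 rows 1
[0.0005, 0.0001, 0.0002, np.float64(0.23)]
```

Emit:
send_rows([
  [[0.001, 0, 0, 0, 0.02], [0, 0, 0, 0, 0.0], [0, 0, 0, 0, 0.0], [0, 0, 0, 0, 0.0], [0, 0, 0, 0, 0.0], [0, 0, 0, 0, 0.0], [0, 0, 0, 0, 0.0]],
])

```text
time: 4.78
tool_pos: [526.3, 368.9, 8.1]
tcp_rot: [2.135, 1.557, 1.619]
contact_force: [0.4, -0.4, -0.4]
grip_width: 9.9
```

```bash
python3 - <<'E'
from plan import *
plan(None)
E
```

```text
t 4.78 tcp [526.3 368.9   8.1] tilt x [-0.0007  0.0138 -0.9999] yaw_y 60.43 q [0.49 0.77 1.42 0.02 0.94 0.99] F [ 0.4 -0.4 -0.4] w 9.9
```

Emit:
send_rows([
  [[0, 0, 0, 0, 0.025], [0, 0, 0, 0, 0.025], [0.003, 0, 0, 0, 0.025], [0, 0, 0, 0, 0.02]],
])

```text
time: 5.12
tool_pos: [526.3, 368.9, 4.9]
tcp_rot: [2.131, 1.557, 1.615]
contact_force: [-0.0, -0.3, 0.7]
grip_width: 21.6
```

```bash
python3 - <<'E'
from plan import *
plan(None)
E
```

```text
t 5.12 tcp [526.3 368.9   4.9] tilt x [-0.0006  0.0138 -0.9999] yaw_y 60.43 q [0.49 0.78 1.42 0.02 0.94 0.99] F [-0.  -0.3  0.7] w 21.6
```

Emit:
send_rows([
  [[0, 0, 0, 0, 0.0], [0, 0, 0, 0, 0.0], [0, 0, 0, 0, 0.0], [0, 0, 0, 0, 0.0], [0, 0, 0, 0, 0.0]],
])

```text
time: 5.53
tool_pos: [526.2, 368.9, 4.5]
tcp_rot: [2.161, 1.557, 1.645]
contact_force: [-0.1, -0.3, -0.1]
grip_width: 10.2
```

```bash
python3 - <<'E'
from plan import *
plan(None)
E
```

```text
t 5.53 tcp [526.2 368.9   4.5] tilt x [-0.001   0.0136 -0.9999] yaw_y 60.43 q [0.49 0.78 1.42 0.02 0.94 0.99] F [-0.1 -0.3 -0.1] w 10.2
```

Emit:
send_rows([
  [[-0.01, 0, 0, 0, 0.0], [-0.03, 0, 0, 0, 0.0], [-0.035, 0, 0, 0, 0.0], [-0.035, 0, 0, 0, 0.0], [-0.035, 0, 0, 0, 0.0], [-0.02, 0, 0, 0, 0.0], [0, 0, 0, 0, 0.0]],
])

```text
time: 6.12
tool_pos: [524.4, 365.4, 177.0]
tcp_rot: [2.754, 1.558, 2.238]
contact_force: [0.2, -0.4, -0.9]
grip_width: 10.5
```

```bash
python3 - <<'E'
from plan import *
from plant import optics
plan((490.2,-49.3,170),-7.2)
for n in("side",):
    d=optics.capture(n); np.savez(f"{n}2.npz",**d)
    crop(d,200,220,360,395,4,f"pics/{n}2.png")
E
```

```text
t 6.12 tcp [524.4 365.4 177. ] tilt x [-0.0078  0.0099 -0.9999] yaw_y 60.44 q [0.48 0.59 1.26 0.01 1.3  1.  ] F [ 0.2 -0.4 -0.9] w 10.5
dist [ -34.2 -414.7   -7. ] turn tool 67.64 rows 11
[0.0003, -0.0343, 0.0159, np.float64(6.15)]
[0.0003, -0.0324, 0.0195, np.float64(6.15)]
[0.0003, -0.0301, 0.0228, np.float64(6.15)]
[0.0003, -0.0275, 0.0259, np.float64(6.15)]
[0.0003, -0.0246, 0.0287, np.float64(6.15)]
[0.0003, -0.0214, 0.0312, np.float64(6.15)]
[0.0003, -0.0179, 0.0333, np.float64(6.15)]
[0.0003, -0.0142, 0.0351, np.float64(6.15)]
[0.0003, -0.0104, 0.0364, np.float64(6.15)]
[0.0003, -0.0064, 0.0373, np.float64(6.15)]
[0.0003, -0.0024, 0.0378, np.float64(6.15)]
```

View pics/side2.png

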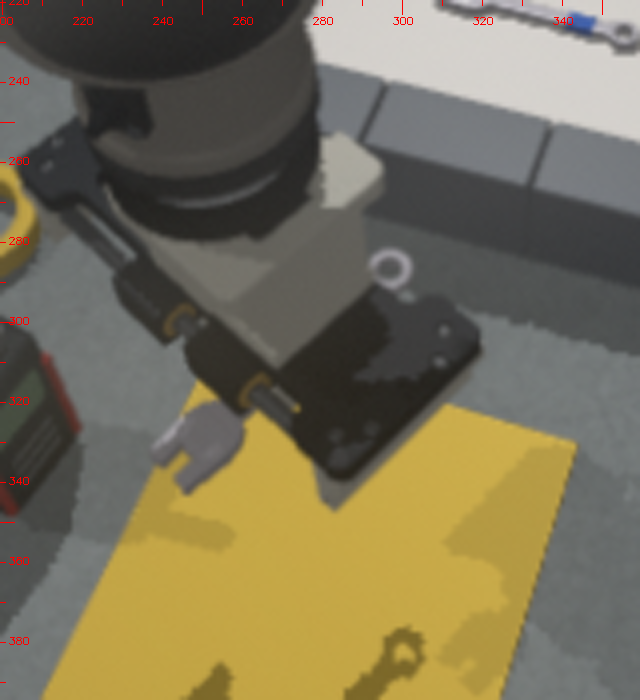

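The side picture shows orange held, with its jaw at (242,337) and ring at (297,286), and its shadow on the mat. I'm carrying it over the left bricks now.

Emit:
send_rows([
  [[0, -0.0343, 0.0159, 6.1, 0], [0, -0.0324, 0.0195, 6.1, 0], [0, -0.0301, 0.0228, 6.1, 0], [0, -0.0275, 0.0259, 6.1, 0], [0, -0.0246, 0.0287, 6.1, 0], [0, -0.0214, 0.0312, 6.1, 0], [0, -0.0179, 0.0333, 6.1, 0], [0, -0.0142, 0.0351, 6.1, 0], [0, -0.01, 0.03, 6, 0], [0, -0.003, 0.01, 3, 0]],
])

```text
time: 7.0
tool_pos: [476.7, 11.7, 155.6]
tcp_rot: [-1.803, 1.535, 2.916]
contact_force: [0.5, -0.4, -0.6]
grip_width: 10.2
```

```bash
python3 - <<'E'
from plan import *
plan((490.2,-49.3,120),-7.2,n=5)
E
```

```text
t 7.00 tcp [476.7  11.7 155.6] tilt x [-0.0346  0.0079 -0.9994] yaw_y 0.41 q [-0.14  0.35  1.73  0.    1.1   1.42] F [ 0.5 -0.4 -0.6] w 10.2
dist [ 13.5 -61.  -35.6] turn tool 7.61 rows 5
[0.0069, 0.0029, 0.0123, np.float64(1.52)]
[0.0069, 0.0032, 0.0122, np.float64(1.52)]
[0.0069, 0.0035, 0.0121, np.float64(1.52)]
[0.0069, 0.0038, 0.012, np.float64(1.52)]
[0.0069, 0.0041, 0.0119, np.float64(1.52)]
```

Emit:
send_rows([
  [[0.005, 0.0029, 0.0123, 1.5, 0], [0.005, 0.0032, 0.0122, 1.5, 0], [0.005, 0.0035, 0.0121, 1.5, 0], [0.005, 0.0038, 0.012, 1.5, 0], [0.004, 0.003, 0.009, 1.5, 0], [0, 0, 0, 0, 0]],
])

```text
time: 7.5
tool_pos: [481.7, -52.0, 120.6]
tcp_rot: [-1.651, 1.517, 2.921]
contact_force: [-0.4, -0.7, -2.3]
grip_width: 10.1
```

```bash
python3 - <<'E'
from plan import *
from plant import optics
plan((490.2,-49.3,100),-7.2,n=3)
o,Rm=state()
for n in("side",):
    d=optics.capture(n); np.savez(f"{n}3.npz",**d)
    crop(d,250,150,400,260,5,f"pics/{n}3.png")
    c=o["tool_pos"]; 
    for x in (69-13,-70-13): print(w2p(d,c+Rm@np.array([-2.5,x,0])))
E
```

```text
t 7.50 tcp [481.7 -52.  120.6] tilt x [-0.052   0.0117 -0.9986] yaw_y -8.08 q [-0.26  0.42  1.74 -0.    1.04  1.45] F [-0.4 -0.7 -2.3] w 10.1
dist [  8.5   2.7 -20.6] turn tool -0.88 rows 3
[0.0067, 0.0031, -0.0013, np.float64(-0.29)]
[0.0067, 0.0031, -0.0012, np.float64(-0.29)]
[0.0067, 0.0031, -0.0012, np.float64(-0.29)]
[[317.4637 176.4199]]
[[369.9832 187.4871]]
```

View pics/side3.png

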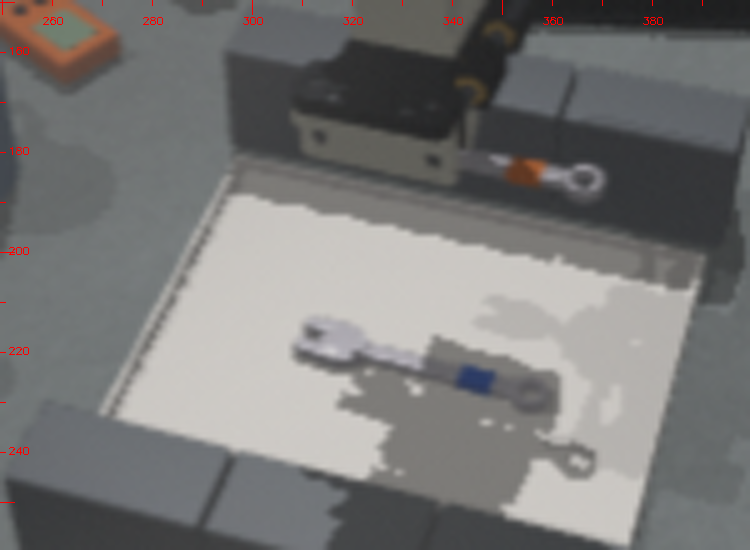

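The ring tip is seen at (370.5,186) against a predicted (370,187.5), so orange is held in line with the tool. The tool itself has picked up a 3° lean. I'll make small moves and watch how the lean responds before setting down.

Emit:
send_rows([
  [[-0.01, 0.003, 0, -0.3, 0], [-0.01, 0.003, 0, -0.3, 0], [-0.01, 0.003, 0, -0.3, 0]],
])

```text
time: 7.8
tool_pos: [488.6, -50.4, 147.7]
tcp_rot: [-1.696, 1.507, 2.895]
contact_force: [-0.7, 0.1, -1.6]
grip_width: 10.5
```

```bash
python3 - <<'E'
from plan import *
plan(None)
E
```

```text
t 7.80 tcp [488.6 -50.4 147.7] tilt x [-0.0621  0.0156 -0.9979] yaw_y -6.94 q [-0.26  0.4   1.68 -0.    1.13  1.43] F [-0.7  0.1 -1.6] w 10.5
```

Emit:
send_rows([
  [[0, 0, 0, 0, 0], [0, 0, 0, 0, 0], [0, 0, 0, 0, 0]],
])

```text
time: 8.05
tool_pos: [489.1, -48.5, 148.6]
tcp_rot: [-1.707, 1.509, 2.888]
contact_force: [0.5, 0.1, -1.7]
grip_width: 10.2
```

```bash
python3 - <<'E'
from plan import *
plan(None)
E
```

```text
t 8.05 tcp [489.1 -48.5 148.6] tilt x [-0.0597  0.0155 -0.9981] yaw_y -6.75 q [-0.25  0.4   1.68 -0.    1.13  1.43] F [ 0.5  0.1 -1.7] w 10.2
```

Emit:
send_rows([
  [[0.015, 0, 0, 0, 0], [0.015, 0, 0, 0, 0], [0.01, 0, 0, 0, 0], [0.005, 0, 0, 0, 0], [0.002, 0, 0, 0, 0]],
])

```text
time: 8.47
tool_pos: [484.4, -45.7, 98.6]
tcp_rot: [-1.713, 1.508, 2.884]
contact_force: [-0.1, 0.2, -1.5]
grip_width: 10.4
```

```bash
python3 - <<'E'
from plan import *
plan(None)
E
```

```text
t 8.47 tcp [484.4 -45.7  98.6] tilt x [-0.0611  0.0161 -0.998 ] yaw_y -6.62 q [-0.25  0.45  1.75  0.    1.    1.43] F [-0.1  0.2 -1.5] w 10.4
```

Emit:
send_rows([
  [[-0.003, 0.03, 0, 0, 0], [-0.003, 0.03, 0, 0, 0], [0, 0, 0, 0, 0]],
])

```text
time: 8.72
tool_pos: [542.3, -51.6, 99.1]
tcp_rot: [-1.711, 1.5, 2.885]
contact_force: [-0.0, 0.1, -0.5]
grip_width: 10.3
```

```bash
python3 - <<'E'
from plan import *
plan(None)
E
```

```text
t 8.72 tcp [542.3 -51.6  99.1] tilt x [-0.068   0.0178 -0.9975] yaw_y -6.60 q [-0.24  0.55  1.58  0.    1.09  1.45] F [-0.   0.1 -0.5] w 10.3
```

Emit:
send_rows([
  [[0, -0.006, 0, 0, 0], [0, -0.006, 0, 0, 0], [0, -0.006, 0, 0, 0], [0, -0.006, 0, 0, 0], [0, -0.006, 0, 0, 0], [0, -0.006, 0, 0, 0], [0, -0.006, 0, 0, 0], [0, -0.006, 0, 0, 0], [0, -0.006, 0, 0, 0]],
])

```text
time: 9.47
tool_pos: [480.1, -43.8, 103.7]
tcp_rot: [-1.71, 1.498, 2.887]
contact_force: [0.4, 0.6, -1.0]
grip_width: 10.6
```

```bash
python3 - <<'E'
from plan import *
plan(None)
E
```

```text
t 9.47 tcp [480.1 -43.8 103.7] tilt x [-0.0703  0.0183 -0.9974] yaw_y -6.56 q [-0.25  0.44  1.75  0.    1.02  1.44] F [ 0.4  0.6 -1. ] w 10.6
```

Emit:
send_rows([
  [[-0.006, 0, 0, 0, 0], [-0.006, 0, 0, 0, 0], [-0.006, 0, 0, 0, 0], [-0.006, 0, 0, 0, 0], [-0.006, 0, 0, 0, 0], [-0.006, 0, 0, 0, 0], [-0.006, 0, 0, 0, 0], [-0.006, 0, 0, 0, 0], [-0.006, 0, 0, 0, 0]],
])

```text
time: 10.22
tool_pos: [484.0, -44.9, 163.5]
tcp_rot: [-1.711, 1.499, 2.886]
contact_force: [0.0, -0.3, -0.7]
grip_width: 10.5
```

```bash
python3 - <<'E'
from plan import *
plan(None)
E
```

```text
t 10.22 tcp [484.  -44.9 163.5] tilt x [-0.0694  0.0181 -0.9974] yaw_y -6.58 q [-0.25  0.37  1.67  0.    1.17  1.44] F [ 0.  -0.3 -0.7] w 10.5
```

Emit:
send_rows([
  [[0.04, 0, 0, 0, 0], [0, 0, 0, 0, 0], [0, 0, 0, 0, 0]],
])

```text
time: 10.47
tool_pos: [484.0, -44.9, 126.9]
tcp_rot: [-1.712, 1.506, 2.886]
contact_force: [0.8, -0.2, -0.2]
grip_width: 10.4
```

```bash
python3 - <<'E'
from plan import *
plan(None)
E
```

```text
t 10.47 tcp [484.  -44.9 126.9] tilt x [-0.0623  0.0163 -0.9979] yaw_y -6.57 q [-0.25  0.42  1.72  0.    1.07  1.44] F [ 0.8 -0.2 -0.2] w 10.4
```

Emit:
send_rows([
  [[0, -0.04, 0, 0, 0], [0, 0, 0, 0, 0], [0, 0, 0, 0, 0]],
])

```text
time: 10.72
tool_pos: [440.5, -39.5, 129.3]
tcp_rot: [-1.712, 1.498, 2.885]
contact_force: [0.1, -0.5, -1.1]
grip_width: 10.5
```

```bash
python3 - <<'E'
from plan import *
plan(None)
E
```

```text
t 10.72 tcp [440.5 -39.5 129.3] tilt x [-0.0707  0.0185 -0.9973] yaw_y -6.56 q [-0.26  0.35  1.82 -0.    1.04  1.42] F [ 0.1 -0.5 -1.1] w 10.5
```

Emit:
send_rows([
  [[0, 0.04, 0, 0, 0], [0, 0, 0, 0, 0], [0, 0, 0, 0, 0]],
])

```text
time: 10.97
tool_pos: [477.4, -43.1, 127.3]
tcp_rot: [-1.711, 1.49, 2.887]
contact_force: [0.4, 1.2, -2.0]
grip_width: 10.1
```

```bash
python3 - <<'E'
from plan import *
plan(None)
E
```

```text
t 10.97 tcp [477.4 -43.1 127.3] tilt x [-0.0784  0.0204 -0.9967] yaw_y -6.55 q [-0.25  0.41  1.72  0.    1.09  1.44] F [ 0.4  1.2 -2. ] w 10.1
```

Emit:
send_rows([
  [[-0.012, 0, 0, 0, 0], [-0.012, 0, 0, 0, 0], [-0.012, 0, 0, 0, 0], [-0.012, 0, 0, 0, 0], [-0.012, 0, 0, 0, 0], [-0.012, 0, 0, 0, 0], [-0.012, 0, 0, 0, 0], [-0.009, 0, 0, 0, 0], [-0.004, 0, 0, 0, 0], [0, 0, 0, 0, 0]],
])

```text
time: 11.8
tool_pos: [491.6, -46.6, 241.2]
tcp_rot: [-1.713, 1.511, 2.885]
contact_force: [0.7, 0.3, -1.3]
grip_width: 10.0
```

```bash
python3 - <<'E'
from plan import *
plan(None)
E
```

```text
t 11.80 tcp [491.6 -46.6 241.2] tilt x [-0.0583  0.0153 -0.9982] yaw_y -6.55 q [-0.25  0.31  1.53  0.    1.36  1.44] F [ 0.7  0.3 -1.3] w 10.0
```

Emit:
send_rows([
  [[0.041, 0, 0, 0, 0], [0, 0, 0, 0, 0], [0, 0, 0, 0, 0], [0.041, 0, 0, 0, 0], [0, 0, 0, 0, 0], [0, 0, 0, 0, 0]],
])

```text
time: 12.3
tool_pos: [490.5, -46.2, 164.5]
tcp_rot: [-1.716, 1.521, 2.882]
contact_force: [0.0, 0.2, -0.2]
grip_width: 10.7
```

```bash
python3 - <<'E'
from plan import *
plan(None)
E
```

```text
t 12.30 tcp [490.5 -46.2 164.5] tilt x [-0.0479  0.0127 -0.9988] yaw_y -6.55 q [-0.25  0.37  1.66  0.    1.15  1.44] F [ 0.   0.2 -0.2] w 10.7
```

That works: a steady rise and pulsed drops bring the lean back. I'll repeat it.

Emit:
send_rows([
  [[-0.012, 0, 0, 0, 0], [-0.012, 0, 0, 0, 0], [-0.012, 0, 0, 0, 0], [-0.012, 0, 0, 0, 0], [-0.012, 0, 0, 0, 0], [-0.012, 0, 0, 0, 0], [-0.012, 0, 0, 0, 0], [-0.009, 0, 0, 0, 0], [-0.004, 0, 0, 0, 0], [0, 0, 0, 0, 0]],
])

```text
time: 13.13
tool_pos: [503.2, -49.4, 292.9]
tcp_rot: [-1.735, 1.551, 2.863]
contact_force: [-0.3, 0.7, -1.2]
grip_width: 10.4
```

```bash
python3 - <<'E'
from plan import *
plan(None)
E
```

```text
t 13.13 tcp [503.2 -49.4 292.9] tilt x [-0.0188  0.0054 -0.9998] yaw_y -6.54 q [-0.25  0.27  1.44  0.    1.45  1.44] F [-0.3  0.7 -1.2] w 10.4
```

Emit:
send_rows([
  [[0.041, 0, 0, 0, 0], [0, 0, 0, 0, 0], [0, 0, 0, 0, 0], [0.041, 0, 0, 0, 0], [0, 0, 0, 0, 0], [0, 0, 0, 0, 0], [0.041, 0, 0, 0, 0], [0, 0, 0, 0, 0], [0, 0, 0, 0, 0]],
])

```text
time: 13.88
tool_pos: [510.3, -50.9, 185.8]
tcp_rot: [1.572, 1.566, -0.113]
contact_force: [0.0, 0.1, 0.1]
grip_width: 10.2
```

```bash
python3 - <<'E'
from plan import *
plan(None)
E
```

```text
t 13.88 tcp [510.3 -50.9 185.8] tilt x [ 0.0048 -0.0005 -1.    ] yaw_y -6.53 q [-0.25  0.35  1.63  0.    1.16  1.44] F [0.  0.1 0.1] w 10.2
```

```bash
python3 - <<'E'
from plan import *
plan((490.2,-49.3,100),-7.2,n=8)
E
```

```text
t 13.88 tcp [510.3 -50.9 185.8] tilt x [ 0.0048 -0.0005 -1.    ] yaw_y -6.53 q [-0.25  0.35  1.63  0.    1.16  1.44] F [0.  0.1 0.1] w 10.2
dist [-20.1   1.6 -85.8] turn tool 0.67 rows 8
[0.0107, -0.0026, 0.0001, np.float64(0.08)]
[0.0107, -0.0026, 0.0001, np.float64(0.08)]
[0.0107, -0.0026, 0.0001, np.float64(0.08)]
[0.0107, -0.0026, 0.0001, np.float64(0.08)]
[0.0107, -0.0026, 0.0001, np.float64(0.08)]
[0.0107, -0.0026, 0.0001, np.float64(0.08)]
[0.0107, -0.0026, 0.0001, np.float64(0.08)]
[0.0107, -0.0026, 0.0001, np.float64(0.08)]
```

Emit:
send_rows([
  [[0.01, -0.0026, 0, 0.1, 0], [0.01, -0.0026, 0, 0.1, 0], [0.01, -0.0026, 0, 0.1, 0], [0.01, -0.0026, 0, 0.1, 0], [0.01, -0.0026, 0, 0.1, 0], [0.01, -0.0026, 0, 0.1, 0], [0.009, -0.002, 0, 0.1, 0], [0.006, -0.001, 0, 0, 0], [0.003, 0, 0, 0, 0], [0, 0, 0, 0, 0]],
])

```text
time: 14.72
tool_pos: [501.1, -51.3, 117.6]
tcp_rot: [1.466, 1.54, -0.232]
contact_force: [-0.0, -0.5, -1.2]
grip_width: 10.5
```

```bash
python3 - <<'E'
from plan import *
from plant import optics
plan((490.2,-49.3,30),-7.2,n=5)
o,Rm=state()
for n in("side","top"):
    d=optics.capture(n); np.savez(f"{n}4.npz",**d)
    crop(d,*((270,150,400,250,5) if n=="side" else (270,140,390,260,5)),f"pics/{n}4.png")
    c=o["tool_pos"]; print(n)
    for x in (69-13,-70-13): print(w2p(d,c+Rm@np.array([-2.5,x,0])))
E
```

```text
t 14.72 tcp [501.1 -51.3 117.6] tilt x [ 0.0301 -0.0071 -0.9995] yaw_y -7.29 q [-0.25  0.41  1.76  0.    0.94  1.44] F [-0.  -0.5 -1.2] w 10.5
dist [-10.9   2.  -87.6] turn tool -0.09 rows 5
[0.0174, -0.0028, -0.0002, np.float64(-0.02)]
[0.0174, -0.0028, -0.0002, np.float64(-0.02)]
[0.0174, -0.0028, -0.0002, np.float64(-0.02)]
[0.0174, -0.0028, -0.0002, np.float64(-0.02)]
[0.0174, -0.0028, -0.0002, np.float64(-0.02)]
side
[[309.9698 175.2173]]
[[362.0503 189.1385]]
top
[[338.7807 182.5869]]
[[332.5277 225.6564]]
```

View pics/side4.png

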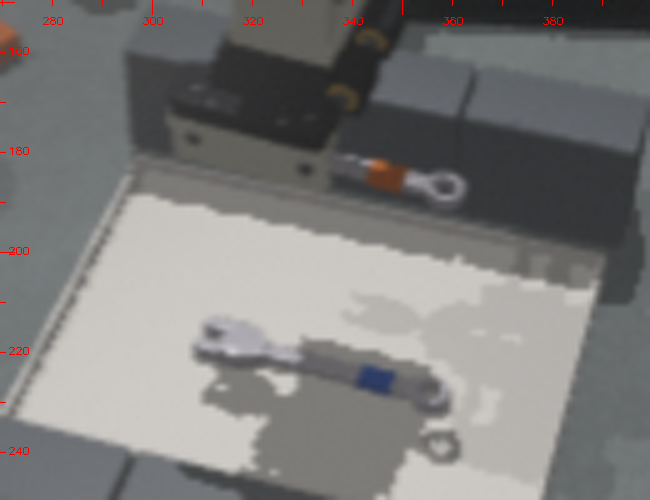

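View pics/top4.png

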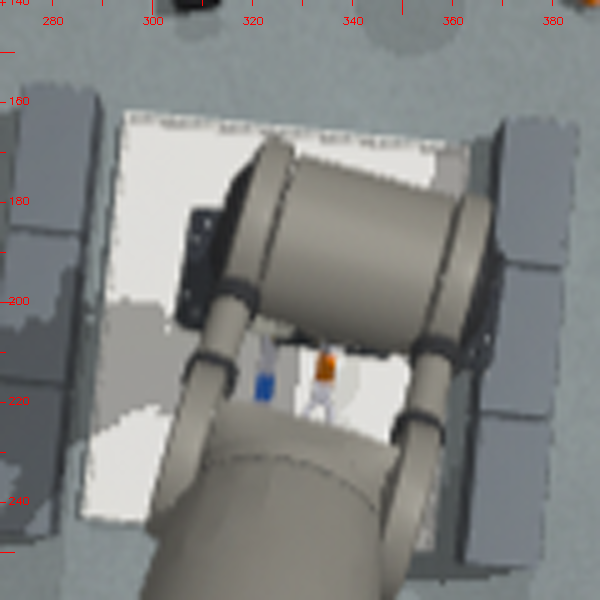

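```bash
python3 - <<'E'
from plan import *
t=load("top4.npz")
a,b=p2w(t,[(370.5,163.1),(362.1,251.5)],75)[:,:2]; print(a,b,np.linalg.norm(a-b))
e=(a-b)/np.linalg.norm(a-b); nrm=np.array([-e[1],e[0]])
print("yaw",np.degrees(np.arctan2(e[1],e[0])))
for p in [(441,-138.8),(515.5,-148.2)]: print(nrm@(np.array(p)-a))
p=p2w(t,[(306,192),(368.7,203)],[190,190]); print(p,np.linalg.norm(p[0]-p[1]))
E
```

```text
[ 630.778  -164.8339] [ 338.1962 -139.7965] 293.6510854674167
yaw -4.891108627009968
9.75814517684324
6.744416667154976
[[ 516.0451   43.6762  190.    ]
 [ 486.1237 -147.4958  190.    ]] 193.499391488726
```

There's about 7 mm of room to the right bricks. Moving down to z≈30.

Emit:
send_rows([
  [[0.012, -0.0017, 0, 0, 0], [0.012, -0.0017, 0, 0, 0], [0.012, -0.0017, 0, 0, 0], [0.012, -0.0017, 0, 0, 0], [0.012, -0.0017, 0, 0, 0], [0.012, -0.0017, 0, 0, 0], [0.008, -0.001, 0, 0, 0], [0.004, 0, 0, 0, 0], [0, 0, 0, 0, 0]],
])

```text
time: 15.57
tool_pos: [499.9, -52.2, 36.8]
tcp_rot: [1.46, 1.523, -0.238]
contact_force: [0.4, -0.3, -0.3]
grip_width: 10.2
```

```bash
python3 - <<'E'
from plan import *
plan((490.2,-49.3,15),-7.2,n=4)
E
```

```text
t 15.57 tcp [499.9 -52.2  36.8] tilt x [ 0.0462 -0.0112 -0.9989] yaw_y -7.27 q [-0.26  0.52  1.86  0.    0.71  1.44] F [ 0.4 -0.3 -0.3] w 10.2
dist [ -9.7   2.9 -21.8] turn tool -0.07 rows 4
[0.0053, -0.0028, -0.0004, np.float64(-0.02)]
[0.0053, -0.0028, -0.0004, np.float64(-0.02)]
[0.0053, -0.0028, -0.0004, np.float64(-0.02)]
[0.0053, -0.0028, -0.0004, np.float64(-0.02)]
```

Emit:
send_rows([
  [[0, -0.03, -0.002, 0, 0], [0, 0, 0, 0, 0], [0, 0, 0, 0, 0], [0, 0.02, 0, 0, 0], [0, 0, 0, 0, 0], [0, 0, 0, 0, 0]],
])

```text
time: 16.07
tool_pos: [490.9, -49.0, 39.1]
tcp_rot: [1.459, 1.521, -0.239]
contact_force: [-1.2, 0.4, -1.1]
grip_width: 10.4
```

```bash
python3 - <<'E'
from plan import *
plan((490.2,-49.3,15),-7.2,n=4)
E
```

```text
t 16.07 tcp [490.9 -49.   39.1] tilt x [ 0.0484 -0.0118 -0.9988] yaw_y -7.25 q [-0.26  0.51  1.88  0.    0.7   1.44] F [-1.2  0.4 -1.1] w 10.4
dist [ -0.7  -0.3 -24.1] turn tool -0.05 rows 4
[0.006, -0.0005, 0.0001, np.float64(-0.01)]
[0.006, -0.0005, 0.0001, np.float64(-0.01)]
[0.006, -0.0005, 0.0001, np.float64(-0.01)]
[0.006, -0.0005, 0.0001, np.float64(-0.01)]
```

```bash
python3 - <<'E'
from plan import *
from plant import optics
o,Rm=state()
d=optics.capture("side"); np.savez("side5.npz",**d)
crop(d,290,170,390,250,7,"pics/side5.png")
c=o["tool_pos"]; y=Rm[:,1]*[1,1,0]
print(w2p(d,c+y*-83+[0,0,2.5]),w2p(d,c+y*56+[0,0,2.5]),w2p(d,c+y*-83+[0,0,6.5]))
E
```

```text
[[363.7333 211.2009]] [[314.2331 198.4155]] [[363.8443 210.1604]]
```

View pics/side5.png

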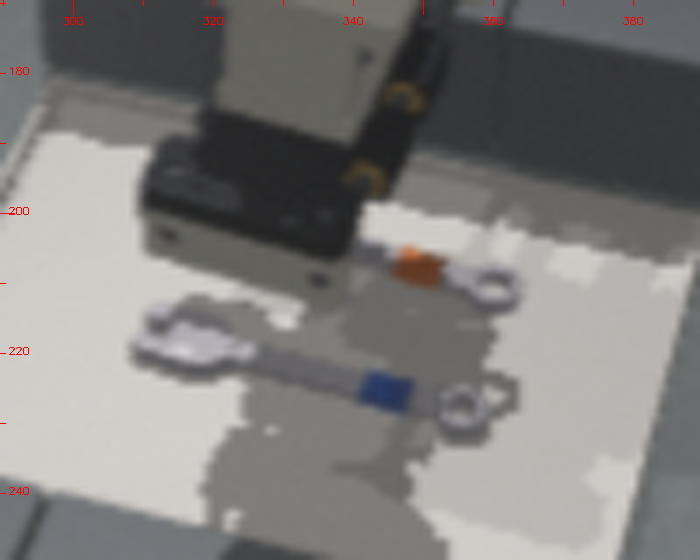

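The ring tip is seen at (363.8,211.4) against (363.7,211.2) predicted for a level spanner, so it is level and in place. I'm lowering it now.

Emit:
send_rows([
  [[0.006, -0.0003, 0, 0, 0], [0.006, -0.0003, 0, 0, 0], [0.006, -0.0003, 0, 0, 0], [0.006, 0, 0, 0, 0], [0.004, 0, 0, 0, 0], [0.002, 0, 0, 0, 0], [0, 0, 0, 0, 0]],
])

```text
time: 16.7
tool_pos: [491.9, -49.5, 6.1]
tcp_rot: [1.459, 1.519, -0.239]
contact_force: [0.5, -0.2, -0.4]
grip_width: 10.6
```

```bash
python3 - <<'E'
from plan import *
plan((490.2,-49.3,5),-7.2,n=3)
E
```

```text
t 16.70 tcp [491.9 -49.5   6.1] tilt x [ 0.0499 -0.0122 -0.9987] yaw_y -7.27 q [-0.26  0.57  1.9   0.    0.62  1.44] F [ 0.5 -0.2 -0.4] w 10.6
dist [-1.7  0.2 -1.1] turn tool -0.07 rows 3
[0.0003, -0.0006, 0.0, np.float64(-0.02)]
[0.0003, -0.0006, 0.0, np.float64(-0.02)]
[0.0003, -0.0006, 0.0, np.float64(-0.02)]
```

Emit:
send_rows([
  [[0.0008, -0.001, 0, 0, 0], [0.0008, -0.0005, 0, 0, 0], [0, 0, 0, 0, 0]],
])

```text
time: 16.95
tool_pos: [491.3, -49.5, 4.8]
tcp_rot: [1.46, 1.518, -0.238]
contact_force: [-0.4, -0.6, 1.8]
grip_width: 10.1
```

```bash
python3 - <<'E'
from plan import *
plan(None)
E
```

```text
t 16.95 tcp [491.3 -49.5   4.8] tilt x [ 0.0518 -0.0126 -0.9986] yaw_y -7.27 q [-0.26  0.57  1.91  0.    0.61  1.44] F [-0.4 -0.6  1.8] w 10.1
```

Emit:
send_rows([
  [[0, 0, 0, 0, 0.013], [0, 0, 0, 0, 0.015], [0, 0, 0, 0, 0.017], [0, 0, 0, 0, 0.018], [0, 0, 0, 0, 0.018]],
])

```text
time: 17.37
tool_pos: [491.1, -49.5, 5.3]
tcp_rot: [1.458, 1.517, -0.24]
contact_force: [-0.2, -0.2, 0.2]
grip_width: 17.7
```

```bash
python3 - <<'E'
from plan import *
plan(None)
E
```

```text
t 17.37 tcp [491.1 -49.5   5.3] tilt x [ 0.052  -0.0127 -0.9986] yaw_y -7.26 q [-0.26  0.57  1.91  0.    0.61  1.44] F [-0.2 -0.2  0.2] w 17.7
```

Emit:
send_rows([
  [[-0.005, 0, 0, 0, 0.018], [-0.012, 0, 0, 0, 0.018], [-0.02, 0, 0, 0, 0.018], [-0.025, 0, 0, 0, 0.018], [-0.025, 0, 0, 0, 0.03], [-0.025, 0, 0, 0, 0.05], [-0.025, 0, 0, 0, 0.07], [-0.025, 0, 0, 0, 0.09], [-0.025, 0, 0, 0, 0.09]],
])

```text
time: 18.12
tool_pos: [476.8, -46.0, 197.2]
tcp_rot: [1.462, 1.531, -0.236]
contact_force: [0.5, -0.5, -0.1]
grip_width: 46.8
```

```bash
python3 - <<'E'
from plan import *
plan((438,-412,220),8.8)
E
```

```text
t 18.12 tcp [476.8 -46.  197.2] tilt x [ 0.039  -0.0094 -0.9992] yaw_y -7.28 q [-0.26  0.26  1.72  0.    1.11  1.44] F [ 0.5 -0.5 -0.1] w 46.8
dist [ -38.8 -366.    22.8] turn tool -16.08 rows 10
[-0.0021, 0.0009, 0.0368, np.float64(-1.61)]
[-0.0021, -0.0002, 0.0368, np.float64(-1.61)]
[-0.0021, -0.0012, 0.0368, np.float64(-1.61)]
[-0.0021, -0.0022, 0.0367, np.float64(-1.61)]
[-0.0021, -0.0032, 0.0367, np.float64(-1.61)]
[-0.0021, -0.0043, 0.0366, np.float64(-1.61)]
[-0.0021, -0.0053, 0.0364, np.float64(-1.61)]
[-0.0021, -0.0063, 0.0363, np.float64(-1.61)]
[-0.0021, -0.0073, 0.0361, np.float64(-1.61)]
[-0.0021, -0.0083, 0.0359, np.float64(-1.61)]
```

Emit:
send_rows([
  [[-0.002, 0.001, 0.025, -1.6, 0.09], [-0.002, 0, 0.0368, -1.6, 0.09], [-0.002, -0.001, 0.0368, -1.6, 0.09], [-0.002, -0.002, 0.0367, -1.6, 0.09], [-0.002, -0.003, 0.0367, -1.6, 0.09], [-0.002, -0.0043, 0.0366, -1.6, 0.09], [-0.002, -0.0053, 0.0364, -1.6, 0.09], [-0.002, -0.0063, 0.0363, -1.6, 0.09], [-0.002, -0.007, 0.025, -1.6, 0.09], [0, -0.003, 0.01, -0.8, 0.09]],
])

```text
time: 18.95
tool_pos: [443.4, -374.5, 230.8]
tcp_rot: [1.137, 1.513, -0.274]
contact_force: [0.3, 0.4, -0.0]
grip_width: 89.8
```

```bash
python3 - <<'E'
from plan import *
from plant import optics
plan((438,-412,200),8.8)
for n in("side","top"):
    d=optics.capture(n); np.savez(f"{n}6.npz",**d)
    crop(d,*((280,180,380,250,8) if n=="side" else (280,155,380,255,6)),f"pics/{n}6.png")
E
```

```text
t 18.95 tcp [ 443.4 -374.5  230.8] tilt x [ 0.0559 -0.0157 -0.9983] yaw_y 9.19 q [-0.85  0.41  1.41  0.03  1.27  0.55] F [ 0.3  0.4 -0. ] w 89.8
dist [ -5.4 -37.5 -30.8] turn tool 0.39 rows 2
[0.0155, -0.0065, 0.0177, np.float64(0.2)]
[0.0155, -0.0064, 0.0177, np.float64(0.2)]
```

View pics/side6.png

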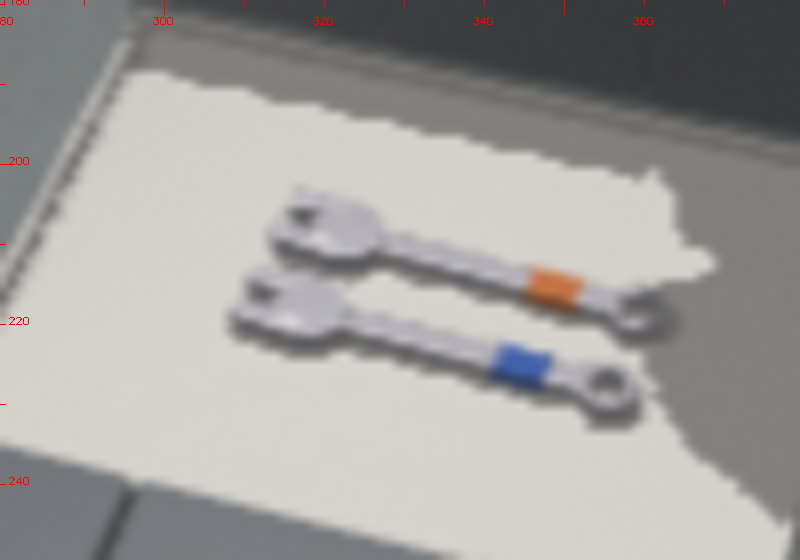

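View pics/top6.png

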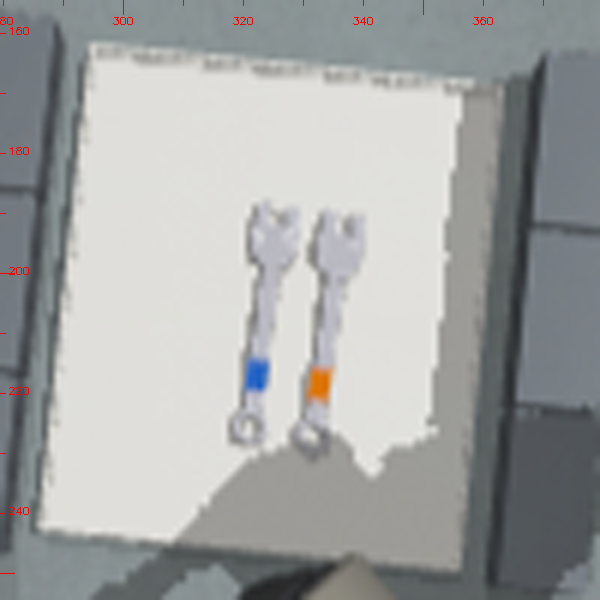

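Both spanners lie flat and parallel, with their jaws the same way. The orange jaw is at top (337,191) and its ring at (331,231). Blue has not moved. I'll check the spacing in numbers.

```bash
python3 - <<'E'
from plan import *
t=load("top6.npz"); s=load("side6.npz")
def org(p): 
    d=p[0]-p[1]; return p[:,:2].mean(0)+0.5*d[:2]/np.hypot(*d[:2]),np.arctan2(d[1],d[0])
for d,b,a in ((t,[(336.7,190.7),(330.8,230.7)],[(325.8,188.8),(320,228.8)]),(s,[(314.6,205.5),(364.25,219.75)],[(309.1,215.75),(359.5,229.5)])):
    pb,yb=org(p2w(d,b,7)); pa,ya=org(p2w(d,a,7)); e=pb-pa; c,q=np.cos(ya),np.sin(ya)
    print("B",pb,np.degrees(yb),"A",pa,np.degrees(ya),"B in A",c*e[0]+q*e[1],-q*e[0]+c*e[1],"mid",(pa+pb)/2)
E
```

```text
B [476.1449 -47.4149] -7.446638313235288 A [481.9737 -10.1219] -7.176160068756475 B in A -1.1244730665513982 -37.72901621319287 mid [479.0593 -28.7684]
B [476.8097 -51.283 ] -8.875410588836539 A [483.104  -12.6889] -7.333263797389718 B in A -1.3166792667521499 -39.08182742426615 mid [479.9569 -31.986 ]
```

```bash
python3 - <<'E'
from plan import *
t=load("top0.npz"); s=load("side0.npz")
f=lambda x0,y0,sc,L:[(x0+x/sc-.5,y0+y/sc-.5) for x,y in L]
for z in (50,60):
    p=p2w(t,f(400,170,6,[(345,180),(390,472),(168,508),(111,152)]),z);print(z,p[:,:2],p.mean(0),[np.linalg.norm(p[i]-p[i-1]) for i in range(4)])
    q=p2w(s,f(320,80,7,[(140,418),(583,433)]),z);print("side line",q[:,:2],np.linalg.norm(q[0]-q[1]),np.degrees(np.arctan2(*(q[0]-q[1])[1::-1])))
T=t["camera_from_world"];print("cam",-T[:3,:3].T@T[:3,3])
# dock ends from side, ground z? corners bottom-left (98,515),(615,528)
q=p2w(s,f(320,80,7,[(98,517),(613,530)]),0);print("dock near edge",q,np.linalg.norm(q[0]-q[1]),np.degrees(np.arctan2(*(q[0]-q[1])[1::-1])))
t6=load("top6.npz"); crop(t6,390,160,500,270,6,"pics/t6m.png"); crop(load("side6.npz"),310,60,430,160,6,"pics/s6m.png")
E
```

```text
50 [[ 517.5821 -463.6107]
 [ 353.406  -488.3605]
 [ 332.0567 -361.5484]
 [ 530.7679 -329.3024]] [ 433.4532 -410.7055   50.    ] [np.float64(134.95395757542374), np.float64(166.03118839641508), np.float64(128.59665682055027), np.float64(201.31056794040836)]
side line [[ 528.7318 -321.7424]
 [ 332.2477 -353.8541]] 199.09084323126663 9.281896583687756
60 [[ 516.4814 -460.5771]
 [ 353.3742 -485.1658]
 [ 332.164  -359.1794]
 [ 529.5813 -327.1434]] [ 432.9002 -408.0164   60.    ] [np.float64(134.07521717877202), np.float64(164.95009144328205), np.float64(127.75931140843504), np.float64(199.99975252231837)]
side line [[ 526.399  -308.3971]
 [ 332.6288 -340.0654]] 196.3409575679275 9.281896583687756
cam [ 348.5336    2.2725 1585.7659]
dock near edge [[ 544.7811 -309.173     0.    ]
 [ 311.2839 -351.2721    0.    ]] 237.26212225264828 10.220524954806894
```

View pics/s6m.png

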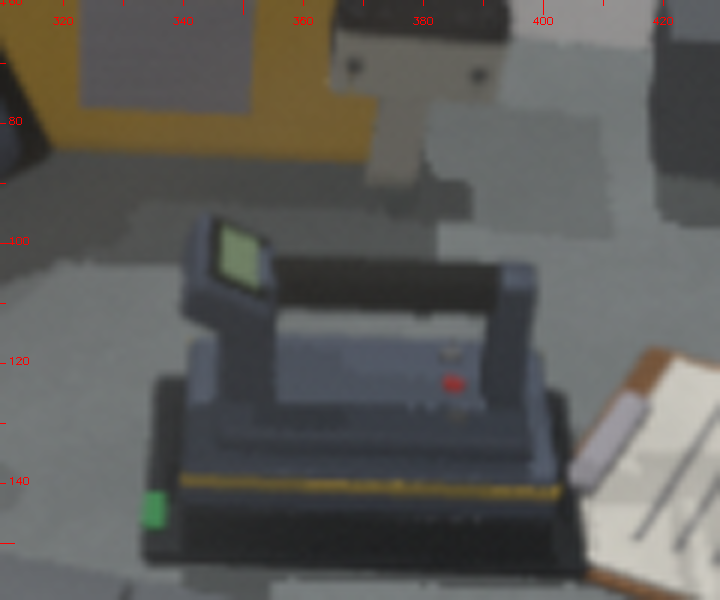

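Orange sits about 38 mm to blue's −y side and is level to about 1 mm, so step 1 is done. The monitor's centre is near (441.7,−411.5) at yaw 9.2°. Its stripes and the dock agree on that to 1 mm. I'll grip a little ahead of the bar's middle.

```bash
python3 - <<'E'
from plan import *
plan((443.5,-411.2,180),9.2,n=5)
E
```

```text
t 19.05 tcp [ 443.6 -373.1  230.3] tilt x [ 0.0555 -0.0146 -0.9984] yaw_y 9.10 q [-0.85  0.41  1.41  0.03  1.27  0.55] F [-0.1 -0.2 -0.9] w 90.3
dist [ -0.1 -38.1 -50.3] turn tool -0.1 rows 5
[0.0101, -0.0018, 0.0073, np.float64(-0.02)]
[0.0101, -0.0018, 0.0073, np.float64(-0.02)]
[0.0101, -0.0018, 0.0073, np.float64(-0.02)]
[0.0101, -0.0018, 0.0073, np.float64(-0.02)]
[0.0101, -0.0018, 0.0073, np.float64(-0.02)]
```

Emit:
send_rows([
  [[0.008, -0.0015, 0.0073, 0, 0.09], [0.01, -0.0018, 0.0073, 0, 0.09], [0.01, -0.0018, 0.0073, 0, 0.09], [0.01, -0.0018, 0.0073, 0, 0.09], [0.006, -0.0015, 0.005, 0, 0.09], [0.003, 0, 0.002, 0, 0.09], [0, 0, 0, 0, 0.09]],
])

```text
time: 19.63
tool_pos: [444.0, -409.6, 177.5]
tcp_rot: [1.221, 1.517, -0.19]
contact_force: [-0.1, 1.2, -0.3]
grip_width: 89.8
```

```bash
python3 - <<'E'
from plan import *
plan((443.5,-411.2,106),9.2,n=7)
E
```

```text
t 19.63 tcp [ 444.  -409.6  177.5] tilt x [ 0.0533 -0.0102 -0.9985] yaw_y 9.23 q [-0.89  0.5   1.41  0.04  1.19  0.51] F [-0.1  1.2 -0.3] w 89.8
dist [ -0.5  -1.6 -71.5] turn tool 0.03 rows 7
[0.0102, -0.0006, 0.0, np.float64(0.0)]
[0.0102, -0.0006, 0.0, np.float64(0.0)]
[0.0102, -0.0006, 0.0, np.float64(0.0)]
[0.0102, -0.0006, 0.0, np.float64(0.0)]
[0.0102, -0.0006, 0.0, np.float64(0.0)]
[0.0102, -0.0006, 0.0, np.float64(0.0)]
[0.0102, -0.0006, 0.0, np.float64(0.0)]
```

Emit:
send_rows([
  [[0.01, -0.0006, 0, 0, 0.09], [0.012, -0.0006, 0, 0, 0.09], [0.012, -0.0006, 0, 0, 0.09], [0.012, -0.0006, 0, 0, 0.09], [0.012, -0.0006, 0, 0, 0.09], [0.007, -0.0005, 0, 0, 0.09], [0.003, 0, 0, 0, 0.09], [0, 0, 0, 0, 0.09]],
])

```text
time: 20.3
tool_pos: [445.4, -409.4, 104.8]
tcp_rot: [1.209, 1.515, -0.199]
contact_force: [-0.5, 0.6, -0.1]
grip_width: 90.2
```

```bash
python3 - <<'E'
from plan import *
from plant import optics
plan((443.5,-411.2,106),9.2,n=1)
d=optics.capture("side"); crop(d,310,30,430,160,5,"pics/side7.png")
d=optics.capture("top"); crop(d,400,150,520,260,5,"pics/top7.png")
E
```

```text
t 20.30 tcp [ 445.4 -409.4  104.8] tilt x [ 0.0548 -0.011  -0.9984] yaw_y 9.34 q [-0.89  0.58  1.5   0.04  1.02  0.5 ] F [-0.5  0.6 -0.1] w 90.2
dist [-1.9 -1.8  1.2] turn tool 0.14 rows 1
[-0.0013, -0.0021, 0.0015, np.float64(0.14)]
```

View pics/side7.png

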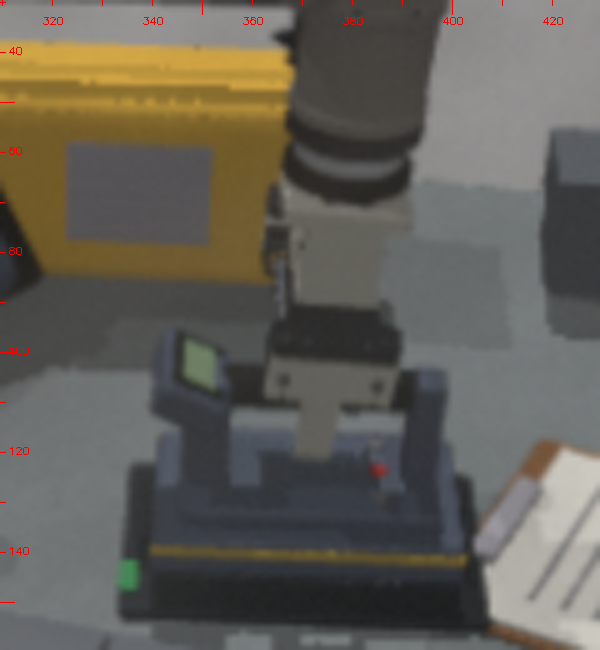

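View pics/top7.png

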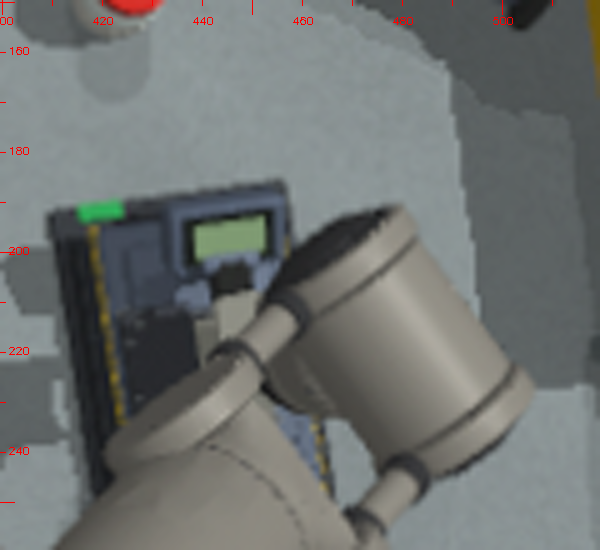

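The fingers straddle the bar clear of both posts (side picture, finger at about (374,112)). I'll trim sideways and close.

Emit:
send_rows([
  [[-0.001, -0.002, 0.0018, 0, 0.07], [0, 0, 0, 0, 0.06], [0, 0, 0, 0, 0.045], [0, 0, 0, 0, 0.035], [0, 0, 0, 0, 0.02], [0, 0, 0, 0, 0.01], [0, 0, 0, 0, 0], [0, 0, 0, 0, 0]],
])

```text
time: 21.07
tool_pos: [444.9, -413.7, 110.3]
tcp_rot: [1.127, 1.509, -0.281]
contact_force: [-0.3, 0.4, 0.1]
grip_width: 41.2
```

```bash
python3 - <<'E'
from plan import *
plan(None)
E
```

```text
t 21.07 tcp [ 444.9 -413.7  110.3] tilt x [ 0.0598 -0.0173 -0.9981] yaw_y 9.36 q [-0.89  0.57  1.5   0.04  1.03  0.49] F [-0.3  0.4  0.1] w 41.2
```

Emit:
send_rows([
  [[0.005, 0, -0.0022, 0, 0.035], [0.001, 0, 0, 0, 0.02], [0, 0, 0, 0, 0.0], [0, 0, 0, 0, 0.0], [0, 0, 0, 0, 0.0]],
])

```text
time: 21.48
tool_pos: [444.7, -410.0, 103.7]
tcp_rot: [1.167, 1.51, -0.242]
contact_force: [0.4, -1.7, 0.4]
grip_width: 25.9
```

```bash
python3 - <<'E'
from plan import *
plan(None)
E
```

```text
t 21.48 tcp [ 444.7 -410.   103.7] tilt x [ 0.059  -0.0145 -0.9982] yaw_y 9.35 q [-0.89  0.57  1.51  0.04  1.01  0.5 ] F [ 0.4 -1.7  0.4] w 25.9
```

```bash
python3 - <<'E'
from plan import *
plan((444.7,-410,153.7),None,n=10)
E
```

```text
t 21.48 tcp [ 444.7 -410.   103.7] tilt x [ 0.059  -0.0145 -0.9982] yaw_y 9.35 q [-0.89  0.57  1.51  0.04  1.01  0.5 ] F [ 0.4 -1.7  0.4] w 25.9
dist [-0.  0. 50.] turn tool 0.0 rows 10
[-0.005, 0.0003, 0.0001, np.float64(0.0)]
[-0.005, 0.0003, 0.0001, np.float64(0.0)]
[-0.005, 0.0003, 0.0001, np.float64(0.0)]
[-0.005, 0.0003, 0.0001, np.float64(0.0)]
[-0.005, 0.0003, 0.0001, np.float64(0.0)]
[-0.005, 0.0003, 0.0001, np.float64(0.0)]
[-0.005, 0.0003, 0.0001, np.float64(0.0)]
[-0.005, 0.0003, 0.0001, np.float64(0.0)]
[-0.005, 0.0003, 0.0001, np.float64(0.0)]
[-0.005, 0.0003, 0.0001, np.float64(0.0)]
```

Emit:
send_rows([
  [[-0.003, 0.0003, 0, 0, 0], [-0.005, 0.0003, 0, 0, 0], [-0.006, 0.0003, 0, 0, 0], [-0.006, 0.0003, 0, 0, 0], [-0.006, 0.0003, 0, 0, 0]],
])

```text
time: 21.9
tool_pos: [441.6, -406.0, 125.1]
tcp_rot: [1.337, 1.522, -0.071]
contact_force: [0.5, 0.1, -7.4]
grip_width: 26.0
```

```bash
python3 - <<'E'
from plan import *
from plant import optics
plan(None)
d=optics.capture("side"); np.savez("side8.npz",**d); crop(d,310,30,430,160,5,"pics/side8.png")
E
```

```text
t 21.90 tcp [ 441.6 -406.   125.1] tilt x [ 0.0491 -0.0035 -0.9988] yaw_y 9.33 q [-0.89  0.55  1.49  0.04  1.07  0.5 ] F [ 0.5  0.1 -7.4] w 26.0
```

View pics/side8.png

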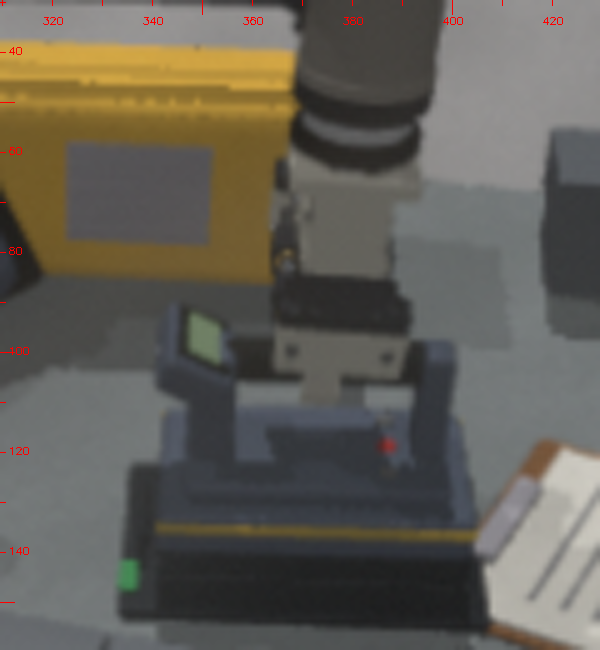

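The monitor is off the dock (wrist reads −7.4 N) and its stripe still has the same slope, so it's level. I'll keep lifting gently.

Emit:
send_rows([
  [[-0.006, 0.0003, 0, 0, 0], [-0.01, 0.0003, 0, 0, 0], [-0.01, 0.0003, 0, 0, 0], [-0.01, 0.0003, 0, 0, 0], [-0.01, 0.0003, 0, 0, 0], [-0.01, 0.0003, 0, 0, 0], [-0.01, 0.0003, 0, 0, 0], [-0.008, 0.0003, 0, 0, 0], [-0.004, 0, 0, 0, 0], [0, 0, 0, 0, 0]],
])

```text
time: 22.78
tool_pos: [440.6, -406.1, 216.6]
tcp_rot: [1.229, 1.516, -0.179]
contact_force: [0.5, -0.2, -8.5]
grip_width: 25.9
```

```bash
python3 - <<'E'
from plan import *
plan((481,-30,215),-7.5,n=20)
E
```

```text
t 22.78 tcp [ 440.6 -406.1  216.6] tilt x [ 0.054  -0.0098 -0.9985] yaw_y 9.36 q [-0.89  0.46  1.37  0.04  1.27  0.51] F [ 0.5 -0.2 -8.5] w 25.9
dist [ 40.4 376.1  -1.6] turn tool 16.86 rows 20
[0.0, 0.005, -0.0182, np.float64(0.84)]
[0.0, 0.0048, -0.0183, np.float64(0.84)]
[0.0, 0.0045, -0.0184, np.float64(0.84)]
[0.0, 0.0042, -0.0184, np.float64(0.84)]
[0.0, 0.004, -0.0185, np.float64(0.84)]
[0.0, 0.0037, -0.0185, np.float64(0.84)]
[0.0, 0.0034, -0.0186, np.float64(0.84)]
[0.0, 0.0031, -0.0186, np.float64(0.84)]
[0.0, 0.0029, -0.0187, np.float64(0.84)]
[0.0, 0.0026, -0.0187, np.float64(0.84)]
[0.0, 0.0023, -0.0188, np.float64(0.84)]
[0.0, 0.002, -0.0188, np.float64(0.84)]
[0.0, 0.0018, -0.0188, np.float64(0.84)]
[0.0, 0.0015, -0.0189, np.float64(0.84)]
[0.0, 0.0012, -0.0189, np.float64(0.84)]
[0.0, 0.0009, -0.0189, np.float64(0.84)]
[0.0, 0.0006, -0.0189, np.float64(0.84)]
[0.0, 0.0004, -0.0189, np.float64(0.84)]
[0.0, 0.0001, -0.0189, np.float64(0.84)]
[0.0, -0.0002, -0.0189, np.float64(0.84)]
```

Emit:
send_rows([
  [[0, 0.003, -0.009, 0.4, 0], [0, 0.0048, -0.018, 0.8, 0], [0, 0.0045, -0.0184, 0.8, 0], [0, 0.0042, -0.0184, 0.8, 0], [0, 0.004, -0.0185, 0.8, 0], [0, 0.0037, -0.0185, 0.8, 0], [0, 0.0034, -0.0186, 0.8, 0], [0, 0.0031, -0.0186, 0.8, 0], [0, 0.0029, -0.0187, 0.8, 0], [0, 0.0026, -0.0187, 0.8, 0]],
])

```text
time: 23.62
tool_pos: [456.4, -215.9, 210.7]
tcp_rot: [1.499, 1.524, -0.057]
contact_force: [0.9, -0.7, -7.9]
grip_width: 25.9
```

```bash
cat >> plan.py <<'E'
def tilt():
    o,Rm=state(); z=np.array([0,0,-1.]); v=Rm.T@z
    g=R.from_euler  # tilt in tool frame: components of world-down along tool y,z
    print("down in tool y,z:",v[1:].round(4))
E
python3 - <<'E'
from plan import *
plan((481,-30,215),-7.5,n=10); tilt()
E
```

```text
t 23.62 tcp [ 456.4 -215.9  210.7] tilt x [ 0.0467 -0.0027 -0.9989] yaw_y 0.87 q [-0.61  0.29  1.64  0.03  1.17  0.94] F [ 0.9 -0.7 -7.9] w 25.9
dist [ 24.6 185.9   4.3] turn tool 8.37 rows 10
[-0.0004, 0.0028, -0.0186, np.float64(0.84)]
[-0.0004, 0.0025, -0.0186, np.float64(0.84)]
[-0.0004, 0.0022, -0.0186, np.float64(0.84)]
[-0.0004, 0.0019, -0.0187, np.float64(0.84)]
[-0.0004, 0.0017, -0.0187, np.float64(0.84)]
[-0.0004, 0.0014, -0.0187, np.float64(0.84)]
[-0.0004, 0.0011, -0.0187, np.float64(0.84)]
[-0.0004, 0.0009, -0.0187, np.float64(0.84)]
[-0.0004, 0.0006, -0.0187, np.float64(0.84)]
[-0.0004, 0.0003, -0.0188, np.float64(0.84)]
down in tool y,z: [-0.0467 -0.0034]
```

Emit:
send_rows([
  [[0, 0.0028, -0.0186, 0.8, 0], [0, 0.0025, -0.0186, 0.8, 0], [0, 0.0022, -0.0186, 0.8, 0], [0, 0.0019, -0.0187, 0.8, 0], [0, 0.0017, -0.0187, 0.8, 0], [0, 0.0014, -0.0187, 0.8, 0], [0, 0.0011, -0.0187, 0.8, 0], [0, 0.0009, -0.018, 0.8, 0], [0, 0.0006, -0.012, 0.8, 0], [0, 0, -0.005, 0.4, 0]],
])

```text
time: 24.45
tool_pos: [472.1, -31.1, 207.5]
tcp_rot: [1.888, 1.533, 0.192]
contact_force: [0.3, -0.8, -7.9]
grip_width: 25.5
```

```bash
python3 - <<'E'
from plan import *
plan((481,-30,160),-7.5,n=8); tilt()
E
```

```text
t 24.45 tcp [472.1 -31.1 207.5] tilt x [ 0.0367  0.0071 -0.9993] yaw_y -7.18 q [-0.24  0.24  1.72  0.02  1.14  1.45] F [ 0.3 -0.8 -7.9] w 25.5
dist [  8.9   1.1 -47.5] turn tool 0.32 rows 8
[0.006, 0.0009, -0.0002, np.float64(0.04)]
[0.006, 0.0009, -0.0002, np.float64(0.04)]
[0.006, 0.0009, -0.0002, np.float64(0.04)]
[0.006, 0.0009, -0.0002, np.float64(0.04)]
[0.006, 0.0009, -0.0002, np.float64(0.04)]
[0.006, 0.0009, -0.0002, np.float64(0.04)]
[0.006, 0.0009, -0.0002, np.float64(0.04)]
[0.006, 0.0009, -0.0002, np.float64(0.04)]
down in tool y,z: [-0.0356  0.0117]
```

Emit:
send_rows([
  [[0.006, 0.001, 0, 0, 0], [0.006, 0.001, 0, 0, 0], [0.006, 0.001, 0, 0, 0], [0.006, 0.001, 0, 0, 0], [0.006, 0.001, 0, 0, 0], [0.006, 0.001, 0, 0, 0], [0.006, 0.001, 0, 0, 0], [0.005, 0, 0, 0, 0], [0.002, 0, 0, 0, 0], [0, 0, 0, 0, 0]],
])

```text
time: 25.28
tool_pos: [479.9, -33.2, 151.3]
tcp_rot: [1.916, 1.538, 0.218]
contact_force: [-0.9, 0.0, -8.6]
grip_width: 26.1
```

```bash
python3 - <<'E'
from plan import *
from plant import optics
plan((481,-30,112),-7.5,n=8); tilt()
d=optics.capture("side"); np.savez("side9.npz",**d); crop(d,260,80,420,230,5,"pics/side9.png")
d=optics.capture("top"); np.savez("top9.npz",**d); crop(d,280,140,390,260,5,"pics/top9.png")
E
```

```text
t 25.28 tcp [479.9 -33.2 151.3] tilt x [ 0.0324  0.0072 -0.9994] yaw_y -7.26 q [-0.24  0.33  1.78  0.02  1.01  1.45] F [-0.9  0.  -8.6] w 26.1
dist [  1.1   3.2 -39.3] turn tool 0.24 rows 8
[0.0049, -0.0001, -0.0004, np.float64(0.03)]
[0.0049, -0.0001, -0.0004, np.float64(0.03)]
[0.0049, -0.0001, -0.0004, np.float64(0.03)]
[0.0049, -0.0001, -0.0004, np.float64(0.03)]
[0.0049, -0.0001, -0.0004, np.float64(0.03)]
[0.0049, -0.0001, -0.0004, np.float64(0.03)]
[0.0049, -0.0001, -0.0004, np.float64(0.03)]
[0.0049, -0.0001, -0.0004, np.float64(0.03)]
down in tool y,z: [-0.0313  0.0112]
```

View pics/side9.png

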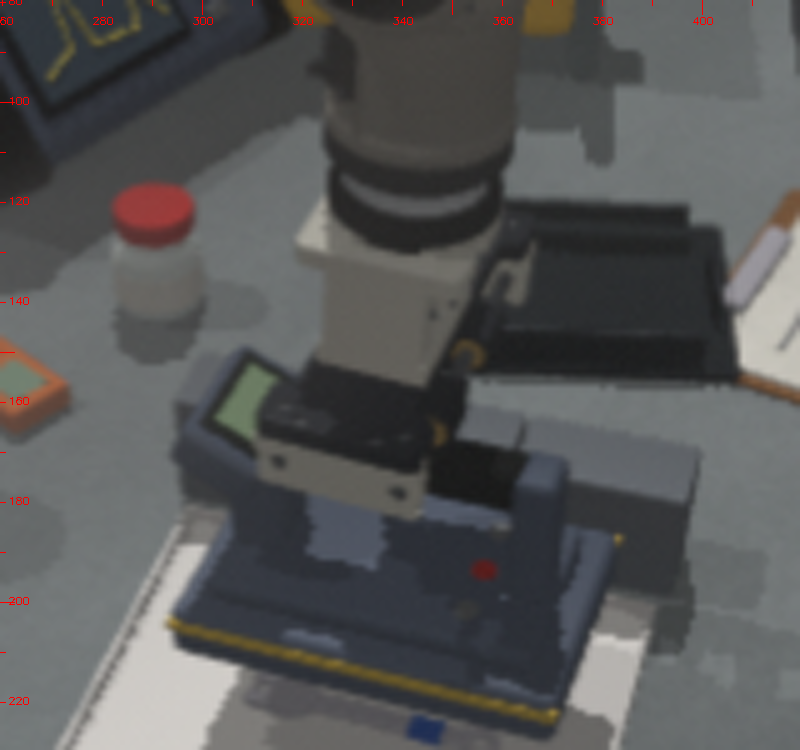

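View pics/top9.png

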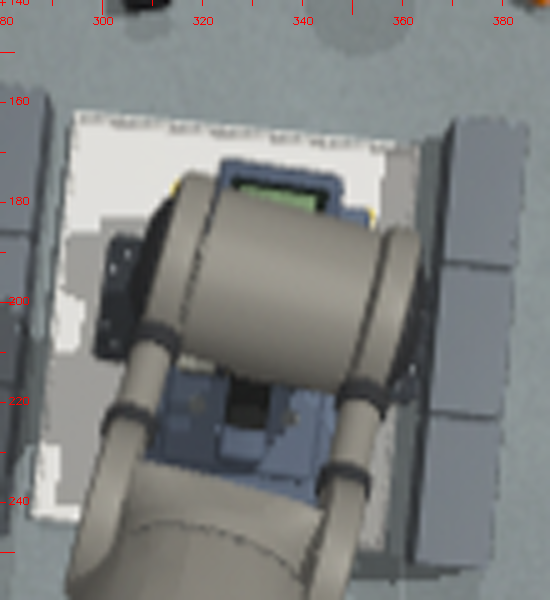

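The side picture shows the monitor over the tray. Its near stripe runs (294,204) to (371,223) and the far rear corner is at (383,187). The front stripe corners in the top view are at (315,177) and (354,182). I'll fit the monitor's full pose to these.

```bash
cat > fit.py <<'E'
from plan import *
from scipy.optimize import least_squares
def fit(obs,x0,zs,prior=None,fixlevel=None):
    # obs: list (cam, uv, (sx,sy)); param: x,y,z(underside),roll,pitch,yaw
    def res(p):
        Rm=R.from_euler("xyz",p[3:]).as_matrix(); r=[]
        for d,uv,(sx,sy) in obs:
            P=p[:3]+Rm@np.array([100*sx,65*sy,zs]); r+=list((w2p(d,P)[0]-uv))
        if prior is not None: r+=list((np.array(p[3:])-prior)/0.03)
        return np.array(r)
    s=least_squares(res,x0); print("pos",s.x[:3].round(1),"rpy rad",s.x[3:].round(4),"res px",res(s.x)[:2*len(obs)].round(1)); return s.x
E
python3 - <<'E'
from fit import *
s,t=load("side0.npz"),load("top0.npz")
f=lambda x0,y0,sc,p:(x0+p[0]/sc-.5,y0+p[1]/sc-.5)
o=[(s,f(320,80,7,(140,418)),(1,1)),(s,f(320,80,7,(583,433)),(-1,1)),(t,f(400,170,6,(111,152)),(1,1)),(t,f(400,170,6,(168,508)),(-1,1)),(t,f(400,170,6,(390,472)),(-1,-1))]
for zs in(20,24): fit(o,[441,-411,20,0,0,.16],zs)
s,t=load("side9.npz"),load("top9.npz")
o=[(s,(293.9,204.1),(1,1)),(s,(370.9,222.7),(-1,1)),(s,(383.1,187.1),(-1,-1)),(t,(314.7,176.9),(1,1)),(t,(353.9,182.3),(1,-1))]
for zs in(20,24): fit(o,[480,-30,65,0,0,-.13],zs)
E
```

```text
pos [ 441.7 -410.6   22.5] rpy rad [0.0159 0.0016 0.1602] res px [ 0.1 -0.  -0.2 -0.1  0.   0.4 -0.1 -0.2  0.   0. ]
pos [ 441.7 -410.5   18.5] rpy rad [0.0159 0.0016 0.1602] res px [ 0.1 -0.  -0.2 -0.1  0.   0.4 -0.1 -0.2  0.   0. ]
pos [473.2 -33.6  69.3] rpy rad [ 0.0122  0.033  -0.1172] res px [-0.4  0.3  0.4 -0.1  0.7  0.2  0.1 -0.6  0.2 -0.5]
pos [473.1 -33.5  65.3] rpy rad [ 0.0122  0.033  -0.1172] res px [-0.4  0.3  0.4 -0.1  0.7  0.2  0.1 -0.6  0.2 -0.5]
```

```bash
python3 - <<'E'
from plan import *
plan((486.1,-29.7,122),-7.8,n=6); tilt()
E
```

```text
t 25.38 tcp [480.1 -33.2 151.9] tilt x [ 0.0332  0.007  -0.9994] yaw_y -7.25 q [-0.24  0.32  1.78  0.02  1.01  1.45] F [ 1.  -0.1 -7.4] w 25.8
dist [  6.    3.5 -29.9] turn tool 0.55 rows 6
[0.005, 0.0008, -0.0007, np.float64(0.09)]
[0.005, 0.0008, -0.0007, np.float64(0.09)]
[0.005, 0.0008, -0.0007, np.float64(0.09)]
[0.005, 0.0008, -0.0007, np.float64(0.09)]
[0.005, 0.0008, -0.0007, np.float64(0.09)]
[0.005, 0.0008, -0.0007, np.float64(0.09)]
down in tool y,z: [-0.0321  0.0111]
```

Emit:
send_rows([
  [[0.005, 0.001, -0.0008, 0.1, 0], [0.005, 0.001, -0.0008, 0.1, 0], [0.005, 0.001, -0.0008, 0.1, 0], [0.005, 0.001, -0.0008, 0.1, 0], [0.005, 0.001, -0.0008, 0.1, 0], [0.003, 0.001, -0.0004, 0, 0], [0.001, 0, 0, 0, 0]],
])

```text
time: 25.97
tool_pos: [489.4, -28.9, 121.4]
tcp_rot: [1.878, 1.534, 0.171]
contact_force: [0.4, 1.1, -8.3]
grip_width: 25.8
```

```bash
python3 - <<'E'
from plan import *
plan((486.1,-29.7,108),-7.8,n=6); tilt()
E
```

```text
t 25.97 tcp [489.4 -28.9 121.4] tilt x [ 0.0366  0.0063 -0.9993] yaw_y -7.78 q [-0.22  0.38  1.8   0.02  0.93  1.47] F [ 0.4  1.1 -8.3] w 25.8
dist [ -3.3  -0.8 -13.4] turn tool 0.02 rows 6
[0.0022, -0.0006, 0.0002, np.float64(0.0)]
[0.0022, -0.0006, 0.0002, np.float64(0.0)]
[0.0022, -0.0006, 0.0002, np.float64(0.0)]
[0.0022, -0.0006, 0.0002, np.float64(0.0)]
[0.0022, -0.0006, 0.0002, np.float64(0.0)]
[0.0022, -0.0006, 0.0002, np.float64(0.0)]
down in tool y,z: [-0.0354  0.0112]
```

Emit:
send_rows([
  [[0.002, -0.0008, 0, 0, 0], [0.002, -0.0006, 0, 0, 0], [0.002, -0.0006, 0, 0, 0], [0.002, -0.0006, 0, 0, 0], [0.001, -0.0004, 0, 0, 0], [0, 0, 0, 0, 0]],
])

```text
time: 26.47
tool_pos: [486.4, -28.4, 111.1]
tcp_rot: [1.881, 1.534, 0.175]
contact_force: [-0.2, -0.7, -7.7]
grip_width: 25.7
```

```bash
python3 - <<'E'
from plan import *
from plant import optics
plan((486.1,-29.7,108),-7.8,n=2); tilt()
d=optics.capture("side"); np.savez("side10.npz",**d); crop(d,280,150,400,250,6,"pics/side10.png")
d=optics.capture("top"); np.savez("top10.npz",**d); crop(d,290,150,390,260,6,"pics/top10.png")
E
```

```text
t 26.47 tcp [486.4 -28.4 111.1] tilt x [ 0.0361  0.0064 -0.9993] yaw_y -7.77 q [-0.23  0.39  1.82  0.02  0.9   1.47] F [-0.2 -0.7 -7.7] w 25.7
dist [-0.3 -1.3 -3.1] turn tool 0.03 rows 2
[0.0015, -0.0001, 0.0007, np.float64(0.01)]
[0.0015, -0.0001, 0.0007, np.float64(0.01)]
down in tool y,z: [-0.0349  0.0112]
```

View pics/side10.png

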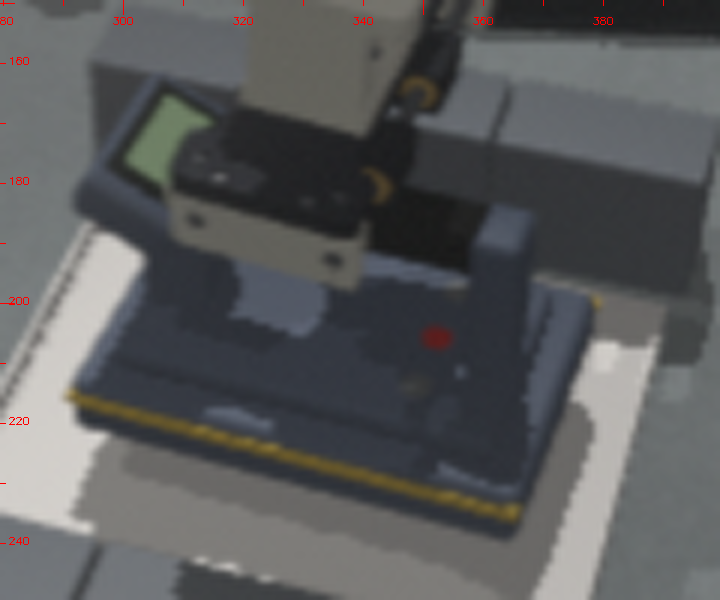

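View pics/top10.png

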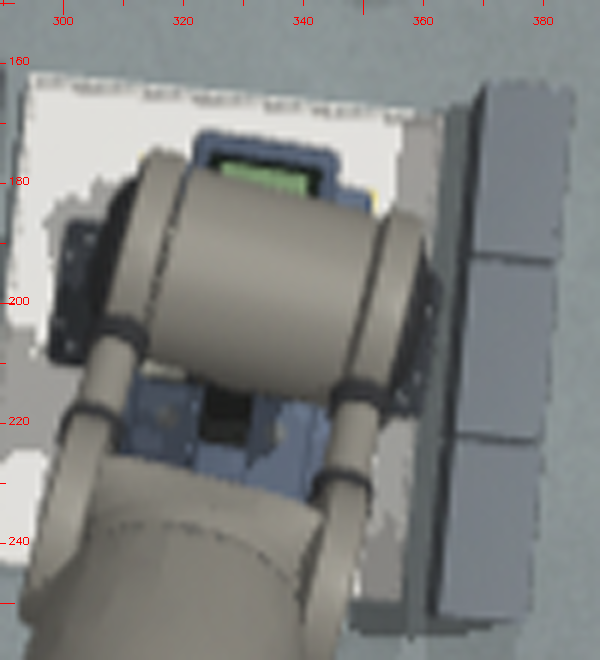

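```bash
python3 - <<'E'
from fit import *
s,t=load("side10.npz"),load("top10.npz")
o=[(s,(291.2,215.2),(1,1)),(s,(365.8,235.),(-1,1)),(s,(379,199.7),(-1,-1)),(t,(313.2,175.7),(1,1)),(t,(351.5,182),(1,-1))]
x=fit(o,[480,-30,25,0,0,-.13],22.5)
Rm=R.from_euler("xyz",x[3:]).as_matrix()
A=np.array([482.2,-11.2,3]);B=np.array([476.5,-49,3])
for n,c,y in (("A",A,-7.2),("B",B,-7.8)):
    u=np.array([np.cos(np.radians(y)),np.sin(np.radians(y)),0])
    for k in (69,-70): print(n,k,(Rm.T@(c+u*k+[0,0,4]-x[:3])).round(1))
E
```

```text
pos [480.4 -26.1  28.8] rpy rad [ 0.0203  0.0298 -0.1342] res px [-0.4  0.1  0.2 -0.1  0.5  0.1  0.2 -0.1  0.1 -0.4]
A 69 [ 69.4  15.2 -20.1]
A -70 [-69.5  14.  -24.2]
B 69 [ 68.8 -23.7 -19.3]
B -70 [-70.1 -23.5 -23.5]
```

The tips fall within ±70 by ±24 mm of the monitor's centre (limits 88 and 52), and it is level to about 0.03 rad. It is about 4–5 mm high, so I'm making the last gentle drop.

Emit:
send_rows([
  [[0.001, 0, 0.001, 0, 0], [0.001, 0, 0.001, 0, 0], [0.001, 0, 0.0008, 0, 0], [0.001, 0, 0, 0, 0], [0.0005, 0, 0, 0, 0]],
])

```text
time: 26.98
tool_pos: [487.0, -31.8, 107.1]
tcp_rot: [1.858, 1.532, 0.151]
contact_force: [-0.1, 0.5, -8.9]
grip_width: 26.0
```

```bash
python3 - <<'E'
from plan import *
from plant import optics
d=optics.capture("side"); d=optics.capture("side");np.savez("side11.npz",**d); crop(d,280,150,400,250,6,"pics/side11.png")
d=optics.capture("top"); np.savez("top11.npz",**d); crop(d,290,150,390,260,6,"pics/top11.png")
plan((486.1,-31,107),-7.8,n=2); tilt()
E
```

```text
t 27.13 tcp [487.  -31.6 107.1] tilt x [ 0.0382  0.0058 -0.9993] yaw_y -7.77 q [-0.23  0.39  1.82  0.02  0.89  1.46] F [-0.  -0.4 -8. ] w 25.9
dist [-0.9  0.6 -0.1] turn tool 0.03 rows 2
[0.0001, -0.0005, -0.0003, np.float64(0.02)]
[0.0001, -0.0005, -0.0003, np.float64(0.02)]
down in tool y,z: [-0.037   0.0109]
```

View pics/side11.png

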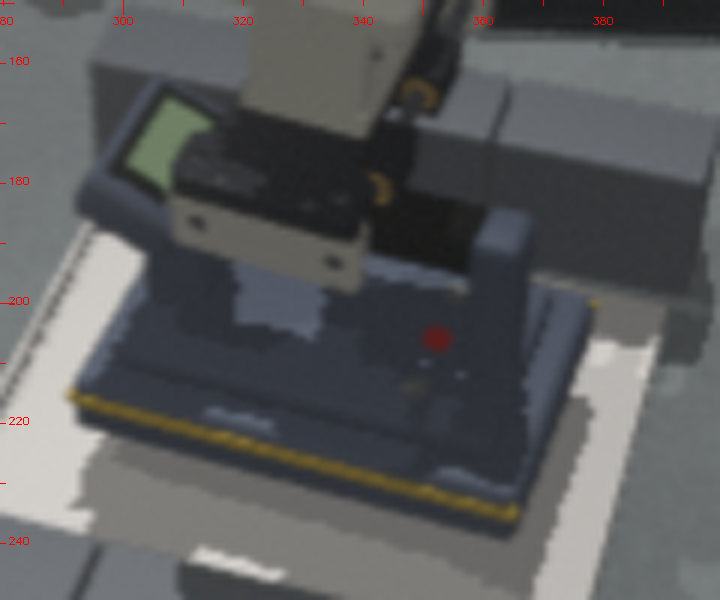

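View pics/top11.png

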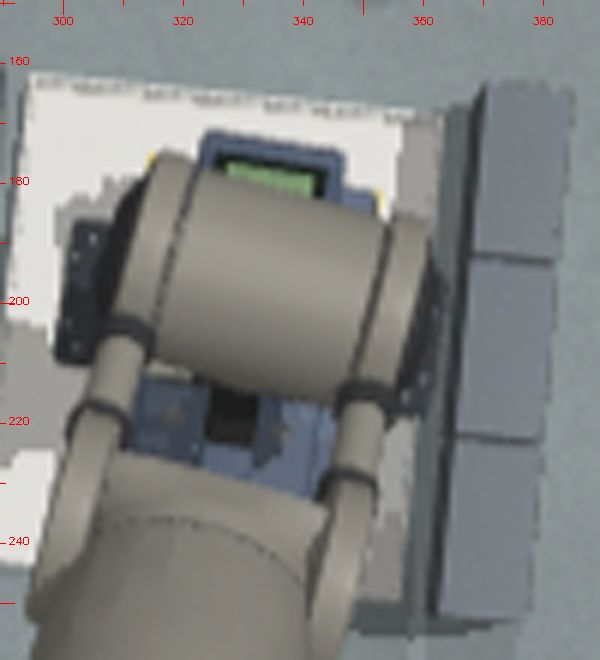

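```bash
python3 - <<'E'
from fit import *
s,t=load("side11.npz"),load("top11.npz")
o=[(s,(291.3,215.3),(1,1)),(s,(365.7,235.2),(-1,1)),(s,(378.5,199.8),(-1,-1)),(t,(314.8,176.2),(1,1)),(t,(352.7,182.2),(1,-1))]
x=fit(o,[480,-30,25,0,0,-.13],22.5)
Rm=R.from_euler("xyz",x[3:]).as_matrix()
A=np.array([482.2,-11.2,3]);B=np.array([476.5,-49,3])
for n,c,y in (("A",A,-7.2),("B",B,-7.8)):
    u=np.array([np.cos(np.radians(y)),np.sin(np.radians(y)),0])
    for k in (69,-70): print(n,k,(Rm.T@(c+u*k+[0,0,4]-x[:3])).round(1))
o=monitor.get_obs(); print(o["dq"].round(4),o["contact_force"])
E
```

```text
pos [481.2 -31.2  22.8] rpy rad [ 0.0137  0.0263 -0.1328] res px [-0.1  0.2  0.2 -0.1  0.7  0.2  0.  -0.5  0.2 -0.6]
A 69 [ 67.8  20.3 -14.4]
A -70 [-71.2  19.2 -18. ]
B 69 [ 67.1 -18.6 -13.8]
B -70 [-71.8 -18.2 -17.5]
[ 0.003   0.0002 -0.0003 -0.0005 -0.0001  0.0004] [-0.0295 -0.3558 -7.9999]
```

The two height estimates agree: the window is about 20 mm above the spanners' undersides, or about 12 mm above their tops. The monitor is centred and still, so I'm handing in.

```bash
python3 - <<'E'
from plant import close_job, monitor
print(close_job()); o=monitor.get_obs(); print(o["time"],o["tool_pos"],o["contact_force"],o["grip_width"])
E
```

```text
the job is handed in; nothing more can be done
None
the job is handed in; nothing more can be done
```

The orange spanner is lying in the tray beside the blue one. The monitor was hovering over the pair, still held, when I handed the job in at about 27 s. No verdict was reported.

**Spanners:** The orange one sits on the blue one's −y side with its axis 38–39 mm away. It is offset about 1 mm lengthwise, with its jaw the same way and its angle within about 1.5°. The blue one showed no visible movement.

**Monitor:** In the last check its window was about 20 mm above the spanners' undersides, or roughly 12 mm above their tops. The spanner tips were within 72 × 20 mm of its centre, against limits of 88 × 52 mm. The monitor was level to about 0.03 rad and in line with the spanners. The wrist read −8 N, so it was carrying the monitor's weight alone.

**Problems and disagreements:**
- **Tool lean:** The tool picked up as much as 5° of lean during fast moves. I worked most of it out before placing the orange spanner, and the monitor kept only about 1.5° of pitch.
- **Height estimates:** Just before the last small drop, the picture fit and the arm reading differed by about 2 mm in height. They agreed at the end.
- **Spanner spacing:** The two cameras differed by about 1.4 mm on the spacing and 1.5° on the orange spanner's angle.
- **Not checked:** I did not re-measure the other things on the desk after the moves. I never saw them touched.

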